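# Put the wheel-nut sockets back in their case

### The job

Put every colour-sleeved wheel-nut socket on the bench back in the red case: lower each one into the cradle of its own colour so that its round ends rest on both saddles, and let go only when it has settled in there, never dropping it in. When all are in, and with the clips still up, shut the lid fully, then fold all four side clips fully down. Leave the other tools where they are.

Things in the scene. Friction and masses are not known exactly. Their poses are not given: they have to be found in the camera images.
- case: Red socket case, fixed, flat on the bench: 130 mm deep (x), 330 wide (y), 50 high, walls and floor 6 mm. Origin: centre of its underside; +x points away from the robot to the hinge side, +y left, yawed up to 0.2 rad. Inside, five cradles 60 mm apart along y, marked by coloured floor patches and rim tabs, left to right blue, yellow, green, white, purple. A socket not down in its cradle blocks the lid.
- groove_blue (a point): Centre of the blue socket when seated in the blue cradle, 30 mm above the bench; axes as the case's, socket lengthwise along x. Cradle: two black 45 degree V saddles, open upward, 30 mm wide and 24 mm above the bench at the top, 14 mm thick, centred at x = -30 and +30 mm: they carry the socket near its ends; between them 46 mm is open for fingers down to the floor 6 mm above the bench.
- groove_yellow (a point): Centre of the yellow socket when seated in the yellow cradle, 30 mm above the bench; axes as the case's, socket lengthwise along x. Cradle: two black 45 degree V saddles, open upward, 30 mm wide and 24 mm above the bench at the top, 14 mm thick, centred at x = -30 and +30 mm: they carry the socket near its ends; between them 46 mm is open for fingers down to the floor 6 mm above the bench.
- groove_green (a point): Centre of the green socket when seated in the green cradle, 30 mm above the bench; axes as the case's, socket lengthwise along x. Cradle: two black 45 degree V saddles, open upward, 30 mm wide and 24 mm above the bench at the top, 14 mm thick, centred at x = -30 and +30 mm: they carry the socket near its ends; between them 46 mm is open for fingers down to the floor 6 mm above the bench.
- groove_white (a point): Centre of the white socket when seated in the white cradle, 30 mm above the bench; axes as the case's, socket lengthwise along x. Cradle: two black 45 degree V saddles, open upward, 30 mm wide and 24 mm above the bench at the top, 14 mm thick, centred at x = -30 and +30 mm: they carry the socket near its ends; between them 46 mm is open for fingers down to the floor 6 mm above the bench.
- groove_purple (a point): Centre of the purple socket when seated in the purple cradle, 30 mm above the bench; axes as the case's, socket lengthwise along x. Cradle: two black 45 degree V saddles, open upward, 30 mm wide and 24 mm above the bench at the top, 14 mm thick, centred at x = -30 and +30 mm: they carry the socket near its ends; between them 46 mm is open for fingers down to the floor 6 mm above the bench.
- socket_blue: Black wheel-nut socket with a blue sleeve: round, 29.6 mm in diameter, 84 mm long; its middle 24 mm is an eight-sided blue collar, 30 mm across flats, so that it hardly rolls. About 160 g, more or less by a third. Lies loose on the bench, its centre 15 mm up. Origin at its centre, x along its length (either end may face either way). Seated, its round ends rest on the saddles and the collar hangs between them. May be absent.
- socket_yellow: Black wheel-nut socket with a yellow sleeve: round, 29.6 mm in diameter, 84 mm long; its middle 24 mm is an eight-sided yellow collar, 30 mm across flats, so that it hardly rolls. About 160 g, more or less by a third. Lies loose on the bench, its centre 15 mm up. Origin at its centre, x along its length (either end may face either way). Seated, its round ends rest on the saddles and the collar hangs between them. May be absent.
- socket_green: Black wheel-nut socket with a green sleeve: round, 29.6 mm in diameter, 84 mm long; its middle 24 mm is an eight-sided green collar, 30 mm across flats, so that it hardly rolls. About 160 g, more or less by a third. Lies loose on the bench, its centre 15 mm up. Origin at its centre, x along its length (either end may face either way). Seated, its round ends rest on the saddles and the collar hangs between them. May be absent.
- socket_white: Black wheel-nut socket with a white sleeve: round, 29.6 mm in diameter, 84 mm long; its middle 24 mm is an eight-sided white collar, 30 mm across flats, so that it hardly rolls. About 160 g, more or less by a third. Lies loose on the bench, its centre 15 mm up. Origin at its centre, x along its length (either end may face either way). Seated, its round ends rest on the saddles and the collar hangs between them. May be absent.
- socket_purple: Black wheel-nut socket with a purple sleeve: round, 29.6 mm in diameter, 84 mm long; its middle 24 mm is an eight-sided purple collar, 30 mm across flats, so that it hardly rolls. About 160 g, more or less by a third. Lies loose on the bench, its centre 15 mm up. Origin at its centre, x along its length (either end may face either way). Seated, its round ends rest on the saddles and the collar hangs between them. May be absent.
- lid (a joint): Angle (rad) of the case's flat red lid, 130 x 330 mm, 8 mm thick, 220 g: 0 shut flat on the case, about 1.9 standing open, leaning back. Hinge line: along case y, 65 mm to case +x of the case's origin, 50.5 mm above the bench, in the lid's under face; free edge 130 mm from it, plain for 178 mm between the front clips. Stiff: stays where left, takes 0.1 to 0.5 N m (up to 4 N at the free edge) to move.
- clip_front_left (a joint): Angle in rad of the steel side clip hinged at the front edge, left of middle (105 mm to case +y of the lid's middle): near 0 sticking straight out in the plane of the lid, 1.52 folded fully down against the case's side when the lid is shut. Plate 36 mm long, 32 mm wide, 4 mm thick; stays where it is left; turning it takes about 0.02 N m.
- clip_front_left_end (a point): Middle of the free end of clip_front_left, 34 mm from its hinge line. The hinge line lies 4 mm outside the edge of the lid, 54.5 mm above the bench when the lid is shut.
- clip_front_right (a joint): Angle in rad of the steel side clip hinged at the front edge, right of middle (105 mm to case -y): near 0 sticking straight out in the plane of the lid, 1.52 folded fully down against the case's side when the lid is shut. Plate 36 mm long, 32 mm wide, 4 mm thick; stays where it is left; turning it takes about 0.02 N m.
- clip_front_right_end (a point): Middle of the free end of clip_front_right, 34 mm from its hinge line. The hinge line lies 4 mm outside the edge of the lid, 54.5 mm above the bench when the lid is shut.
- clip_left (a joint): Angle in rad of the steel side clip hinged at the middle of the left (case +y) edge: near 0 sticking straight out in the plane of the lid, 1.52 folded fully down against the case's side when the lid is shut. Plate 36 mm long, 32 mm wide, 4 mm thick; stays where it is left; turning it takes about 0.02 N m.
- clip_left_end (a point): Middle of the free end of clip_left, 34 mm from its hinge line. The hinge line lies 4 mm outside the edge of the lid, 54.5 mm above the bench when the lid is shut.
- clip_right (a joint): Angle in rad of the steel side clip hinged at the middle of the right (case -y) edge: near 0 sticking straight out in the plane of the lid, 1.52 folded fully down against the case's side when the lid is shut. Plate 36 mm long, 32 mm wide, 4 mm thick; stays where it is left; turning it takes about 0.02 N m.
- clip_right_end (a point): Middle of the free end of clip_right, 34 mm from its hinge line. The hinge line lies 4 mm outside the edge of the lid, 54.5 mm above the bench when the lid is shut.
- chrome_socket: Bystander, not part of the job: small bare chrome socket standing on end, 30 mm across and 38 mm high, among the sleeved ones. Origin at the centre of its underside.
- spanner: Bystander, not part of the job: spanner lying on the right of the bench. Origin at the centre of its underside.
- grease: Bystander, not part of the job: white jar, 70 mm in diameter and 70 mm high, on the right of the case. Origin at the centre of its underside.
- screwdriver: Bystander, not part of the job: screwdriver lying on the left of the bench. Origin at the centre of its underside.
There are look-alikes about, which are no part of the job. Leave any orange or turquoise look-alike of the socket_purple alone. There is more than one size of the socket_white; the one meant has the size given above.

How it is judged:
By the outcome, as a careful person would: the job done as asked, in the order asked, and still so for the second after the job is handed in, with the robot touching nothing.
Of socket_blue, socket_yellow, socket_green, socket_white, socket_purple only 3 to 5 are there at a start; the rules pass over those that are not, and their reading is None.
At some moment in a run one of socket_blue, socket_yellow, socket_green, socket_white, socket_purple may be knocked a few centimetres aside while the robot is not near it.
It also fails if it takes over 210 s, if anything falls off the work surface, if the arm or the gripper's body presses on something with over 40 N, if the wrist force passes 120 N, or if a joint passes its speed limit or range.

### The arm

A 6-joint arm with a two-finger parallel gripper is mounted at the origin on the work surface. World frame = base frame: x ahead of the robot, y to its left, z up, the work surface at z = 0. Lengths are in m, angles in degrees, forces in N, time in s.
With the tool pointing down it reaches from about 0.3 to 0.775 m from the base axis. Payload 14.6 kg.
Tool frame: the origin (TCP) lies on the centre line of the jaws, within the pads' length; the fingertips stand 25 mm ahead of it and the grasp point (between the pads) lies 6 mm ahead of it; z points along the fingers, y is the line along which they close (so a half turn about z gives the same grasp; the last joint's range is limited). The gripper opens to 85 mm and grips with 20 to 120 N. Pads are 22 mm wide; open, the fingers measure 114 mm over their backs; the gripper's body (76 mm by 85 mm) begins 54 mm behind the grasp point. The pads swing forward as they close: fully open they stand 13 mm farther back than shut.
Start: joints at [61.501, 17.183, 87.147, -0, 75.671, -3.816], TCP at [0.23, 0.5, 0.256] pointing down, gripper open.
Joint ranges: [-173.82, 173.82], [-45.26, 126.66], [13.44, 144.39], [-59.66, 239.66], [0, 175.72], [-146.38, 146.38]. Speed limits (degrees/s): [127.2, 127.2, 147.25, 180, 180, 180].

### API

Orientations are given as [roll, pitch, yaw] about the fixed x, y, z axes, in that order (R = Rz(yaw) Ry(pitch) Rx(roll)).
In Python, from bench import * gives the robot as it stands. The module is installed in compiled form; this text tells all that it offers.
- The arm moves only by the shell command python3 -m inch 'ROWS' [OPENING] [FORCE]. ROWS is JSON, a list of rows, each an object with "translation": the shift along the tool's x, y, z normalised to -1 to 1, where 1 is 0.03 m, a list of three; "spin": the turn about the tool's z normalised to -1 to 1, where 1 is 0.1 rad. In form: [{"translation": [dx, dy, dz], "spin": spin}, ...]. A call has 1 to 10 rows; each row shifts and turns the commanded pose from where the row before left it, along the tool's axes as they then stand; what a row does not reach is not made up. A row lasts 1/8 s, in which the tool goes at most 62.5 mm and 10.7 degrees, less where a joint would pass 70% of its speed; a pose out of reach is approached as far as the arm can. A call with a number of a shift or a turn outside -1 to 1 is refused whole. A call with a gripper value outside its range is refused whole. OPENING is the opening, from 0 (shut) to 1 (fully open), set as the call begins (- or left out, the last holds). The fingers move at their own pace and stop on an object; FORCE is the grip in N (left out, the last holds). Time passes only in rows, so rows that do not move let the fingers close. It gives the time, the measured TCP pose, the force, the opening and the grip force at its end, in the units of the state.
- state(): the state, without advancing time (a new reading comes with each control period).
- read_camera(name): name is "scene" or "top"; returns the picture (420x560x3 uint8, red, green, blue); there is no depth.
- camera_info(name): a dict with "fx", "fy", "cx", "cy" (pixels), "k1" (the pictures are not rectified: a ray, as slopes to the right and down, at radius r is drawn at 1 + k1 r^2 times it, then the intrinsics apply), "extrinsics" (4x4, takes a point from camera to world coordinates). Camera axes: x right, y down, z forward; pixel columns grow to the right and rows downward; lengths in m; the calibration is good to about 2 mm. A picture is of the moment at which its call begins. camera_info takes no time and is no camera call.
- finish_job(): hands the job in; it is judged then, once.
Trained networks look in the newest picture that a camera, given by its name, has taken for a name from the list of things; names that differ only in an ending like _2 or _b are one class to them, and where a whole thing is asked for, a point or a joint stands for the part that bears it (a point fixed in the world has none). Each returns a list of dicts, best first, with "p" (0 to 1); they miss things now and then, are a little off and sometimes report something else, mostly with a low value. They report only what shows in the picture. A call takes as long as a camera call. They do not tell look-alikes from the thing itself.
- silhouettes(camera, label): "pixels" (420x560 bool, what is visible of it) and "point" ([column, row] in pixels, amid what is visible of it).
The state is a dict: "time_s": time; "joint_positions": joint angles; "joint_velocities": joint speeds; "joint_efforts": joint torques, N m; "ee_pos": TCP position; "tcp_rot": TCP orientation; "ft_force": force on the tool from outside, world axes, zero at the start; "wrist_torque": the same for the moment, N m; "grip_width": opening from 0.0 (shut) to 1.0 (fully open); "grasp_force": force on a finger pad.
Only numpy, scipy, OpenCV 4.12 (cv2) and the standard library are available. Lean on these libraries where they do the work, as an engineer would, in place of code of your own. Each camera call takes 0.05 s, during which the arm holds its last target. There are 200 camera calls.

## Working session

There is one attempt and no reset: what is moved stays moved. The work goes in short steps, Python scripts to look and compute and a shell command to move; the robot and the scene stay as the last step left them, time stands still between calls to the robot, and variables do not carry over. Pictures are saved under pics/ and viewed, at most 14 in all, crops included, and the job is handed in when it is done.

```bash
mkdir -p pics
python3 - <<'E'
from bench import *
import cv2
for c in ["scene","top"]:
    im=read_camera(c); cv2.imwrite(f"pics/{c}0.png",im[:,:,::-1])
    i=camera_info(c); print(c,{k:(v if k!="extrinsics" else [[round(float(x),4) for x in r] for r in v]) for k,v in i.items()})
print(state())
E
```

```text
scene {'fx': 449.84902191876256, 'fy': 449.84902191876256, 'cx': 286.5311721969161, 'cy': 215.24685085878087, 'k1': -0.11544104178282732, 'extrinsics': [[-0.8441, 0.3504, -0.4058, 0.9864], [0.5361, 0.5383, -0.6503, 0.7711], [-0.0094, -0.7665, -0.6422, 0.8963], [0.0, 0.0, 0.0, 1.0]]}
top {'fx': 448.2642004768219, 'fy': 448.2642004768219, 'cx': 277.2131599734774, 'cy': 212.6595884884248, 'k1': -0.10587201278572424, 'extrinsics': [[-0.009, -0.9958, 0.0916, 0.3431], [-0.9999, 0.0078, -0.0139, -0.0463], [0.0132, -0.0917, -0.9957, 1.4754], [0.0, 0.0, 0.0, 1.0]]}
{'time_s': 0.1, 'joint_positions': array([ 6.15012609e+01,  1.72136470e+01,  8.71766916e+01,  3.32724603e-04,
        7.56713876e+01, -3.81557053e+00]), 'joint_velocities': array([-0.08160391, -0.08927941, -0.07641226,  0.07482773, -0.00509342,
        0.07064818]), 'joint_efforts': array([ 1.22376769e-03, -5.44380748e+01, -3.62365723e+01, -1.04268926e-05,
        3.06267844e-03,  5.55751967e-05]), 'ee_pos': array([0.22958968, 0.4995835 , 0.25576692]), 'tcp_rot': array([-1.79938432e+02, -4.42914262e-03,  1.55316747e+02]), 'ft_force': array([ 0.20410465, -0.70734292,  0.0092235 ]), 'wrist_torque': array([-0.01288767, -0.01529367, -0.02968398]), 'grasp_force': 0.0, 'grip_width': 1.001858308231882}
```

View pics/top0.png

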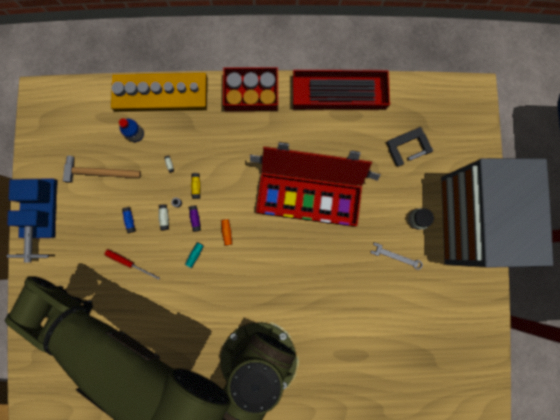

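View pics/scene0.png

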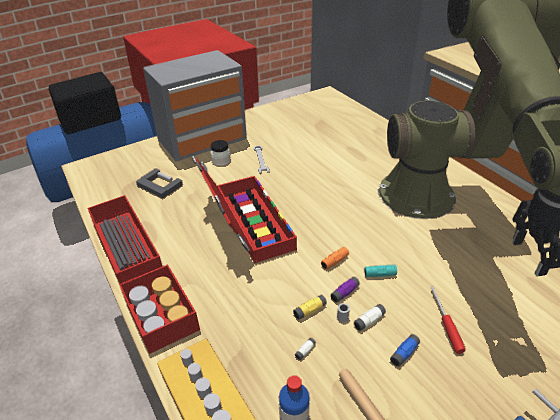

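```bash
cat > h.py <<'E'
from bench import *
import numpy as np, cv2
def K(c):
    i=camera_info(c); return np.array([[i["fx"],0,i["cx"]],[0,i["fy"],i["cy"]],[0,0,1.]]),np.array([i["k1"],0,0,0.]),np.array(i["extrinsics"],float)
def world(c,uv,z):
    k,d,E=K(c); uv=np.asarray(uv,float).reshape(-1,1,2)
    s=cv2.undistortPoints(uv,k,d)[:,0]
    r=np.c_[s,np.ones(len(s))]@E[:3,:3].T
    return E[:3,3]+r*((z-E[2,3])/r[:,2])[:,None]
def project(c,P):
    k,d,E=K(c); R=E[:3,:3].T
    return cv2.projectPoints(np.asarray(P,float).reshape(-1,1,3),cv2.Rodrigues(R)[0],-R@E[:3,3],k,d)[0][:,0]
def sil(c,label,pmin=.3):
    return [s for s in silhouettes(c,label) if s["p"]>=pmin]
def sock(c,mask,z=.015):
    v,u=np.nonzero(mask); w=world(c,np.c_[u,v],z)[:,:2]; m=w.mean(0)
    e,V=np.linalg.eigh(np.cov((w-m).T)); a=V[:,1]
    return m,np.degrees(np.arctan2(a[1],a[0]))%180,np.sqrt(e[1]*12),np.sqrt(e[0]*12),len(w)
def go(x,y,z=None,yaw=None):
    """shift in tool axes (units of 30 mm) in the present frame; spin (units of .1 rad), yaw modulo half turns nearest"""
    s=state(); p=s["ee_pos"]; w=np.radians(s["tcp_rot"][2]); d=np.array([x,y])-p[:2]
    tx=d@[np.cos(w),np.sin(w)]; ty=d@[np.sin(w),-np.cos(w)]
    o="tool x %.2f y %.2f"%(tx/.03,ty/.03)
    if z is not None:o+=" z %.2f"%((p[2]-z)/.03)
    if yaw is not None:
        e=(np.radians(yaw)-w+np.pi/2)%np.pi-np.pi/2; o+=" spin %.2f (first shift, then spin)"%(-e/.1)
        w2=w+e; o+=" | if spin first: x %.2f y %.2f"%(d@[np.cos(w2),np.sin(w2)]/.03,d@[np.sin(w2),-np.cos(w2)]/.03)
        o+=" j6 %.0f"%s["joint_positions"][5]
    print(o)
E
python3 - <<'E'
from h import *
ims={c:read_camera(c) for c in ["top","scene"]}
for n in ["blue","yellow","green","white","purple"]:
  for c in ims:
    for s in sil(c,"socket_"+n):
        m,a,l,w,k=sock(c,s["pixels"]); print(n,c,round(s["p"],2),s["point"],m.round(4),round(a,1),round(l,4),round(w,4),k)
for n in ["case","chrome_socket","grease"]:
    for s in sil("top",n): print(n,round(s["p"],2),s["point"],world("top",s["point"],.02)[0].round(3))
a=cv2.resize(ims["top"][140:240,235:395],None,fx=5,fy=5,interpolation=2)
b=cv2.resize(ims["scene"][150:270,180:310],None,fx=4,fy=4,interpolation=2)
cv2.imwrite("pics/c1.png",a[:,:,::-1])
d=cv2.resize(ims["top"][145:275,100:245],None,fx=4,fy=4,interpolation=2)
cv2.imwrite("pics/c2.png",d[:,:,::-1])
E
```

```text
blue top 0.78 [130.5, 219.8] [0.4574 0.4218] 16.0 0.0803 0.0328 245
yellow scene 0.86 [310.5, 309.0] [0.5696 0.2052] 2.4 0.0893 0.0346 412
green top 0.36 [421.4, 219.3] [ 0.4536 -0.5418] 106.0 0.0795 0.0637 466
white top 0.53 [162.9, 216.5] [0.4681 0.3089] 5.0 0.0819 0.0292 225
white top 0.47 [168.7, 162.7] [0.645  0.2921] 17.4 0.0509 0.0168 77
white scene 0.72 [368.2, 317.0] [0.4693 0.3111] 5.3 0.0917 0.0312 405
white scene 0.5 [301.7, 350.6] [0.6476 0.2988] 18.4 0.062 0.0207 218
purple top 0.69 [195.6, 256.2] [0.3408 0.2053] 151.9 0.086 0.0326 271
purple top 0.56 [196.1, 215.2] [0.4632 0.2055] 10.5 0.0808 0.0266 204
purple scene 0.82 [381.8, 271.9] [0.3413 0.2073] 151.4 0.0865 0.0462 419
purple scene 0.78 [348.7, 290.8] [0.4599 0.2068] 13.0 0.095 0.034 388
purple scene 0.51 [337.8, 260.4] [0.4151 0.1045] 10.6 0.093 0.0343 311
case 0.94 [312.7, 185.3] [ 0.566 -0.184  0.02 ]
chrome_socket 0.66 [315.9, 165.9] [ 0.631 -0.196  0.02 ]
grease 0.81 [418.3, 216.8] [ 0.459 -0.533  0.02 ]
grease 0.37 [176.0, 202.3] [0.514 0.265 0.02 ]
```

View pics/c1.png

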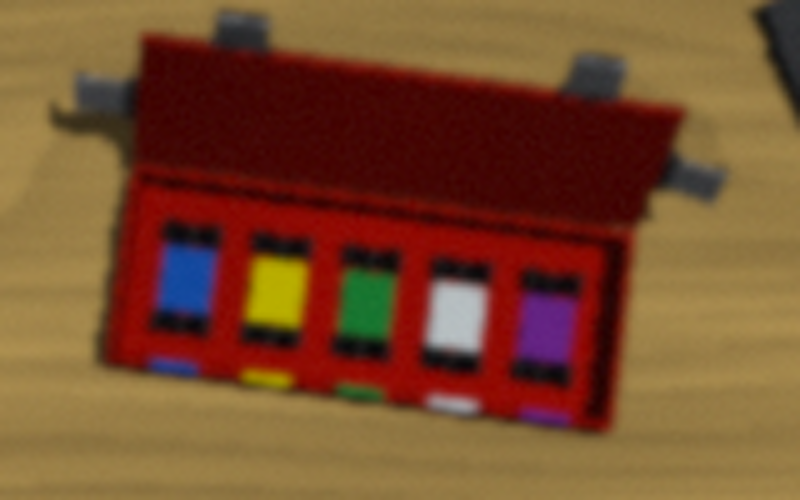

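View pics/c2.png

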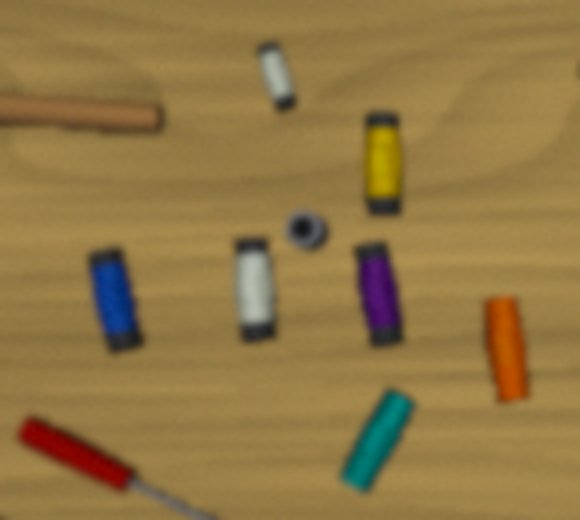

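```bash
cat >> h.py <<'E'
HS={"blue":(100,125),"yellow":(24,34),"green":(45,75),"purple":(130,155)}
def cmask(im,n):
    hsv=cv2.cvtColor(im,cv2.COLOR_RGB2HSV); 
    if n=="white": return cv2.inRange(hsv,(0,0,120),(180,55,255))
    lo,hi=HS[n]; return cv2.inRange(hsv,(lo,140 if n!="yellow" else 195,60),(hi,255,255))
def blobs(c,im,n,z,amin=25,amax=600):
    k,lab,st,ce=cv2.connectedComponentsWithStats(cmask(im,n)); out=[]
    for i in range(1,k):
        if amin<=st[i,4]<=amax:
            m,a,l,w,q=sock(c,lab==i,z)
            if abs(m[1]+.05)<.6 and .3<m[0]<.8: out.append((n,c,ce[i].round(1),m,a,l,w,q))
    return out
def pr(o): print(o[0],o[1],o[2],o[3].round(4),*np.round(o[4:],3))
E
python3 - <<'E'
from h import *
for c in ["top","scene"]:
    im=read_camera(c)
    for n in ["blue","yellow","green","white","purple"]:
        print("-- sockets z20 / patches z6",n,c)
        for o in blobs(c,im,n,.02): pr(o); print("     z6",world(c,o[2],.006)[0].round(4)," z50",world(c,o[2],.05)[0].round(4))
E
```

```text
-- sockets z20 / patches z6 blue top
blue top [130.  128.6] [0.7641 0.4249] 137.459 0.053 0.04 164.0
     z6 [0.7681 0.4294 0.006 ]  z50 [0.7554 0.4152 0.05  ]
blue top [271.8 195.4] [ 0.5337 -0.0496] 169.554 0.044 0.03 120.0
     z6 [ 0.5356 -0.0495  0.006 ]  z50 [ 0.5298 -0.0494  0.05  ]
blue top [128.1 219.2] [0.4591 0.4229] 13.582 0.057 0.025 133.0
     z6 [0.4603 0.4273 0.006 ]  z50 [0.4568 0.4131 0.05  ]
-- sockets z20 / patches z6 yellow top
yellow top [195.3 185.2] [0.5695 0.2014] 1.566 0.055 0.026 132.0
     z6 [0.5717 0.2039 0.006 ]  z50 [0.5649 0.1964 0.05  ]
yellow top [289.9 198.3] [ 0.5236 -0.1086] 169.45 0.046 0.031 135.0
     z6 [ 0.5255 -0.1092  0.006 ]  z50 [ 0.52   -0.1074  0.05  ]
-- sockets z20 / patches z6 green top
green top [307.9 200.6] [ 0.5156 -0.1674] 176.149 0.043 0.029 117.0
     z6 [ 0.5174 -0.1687  0.006 ]  z50 [ 0.5122 -0.165   0.05  ]
-- sockets z20 / patches z6 white top
white top [168.5 163. ] [0.6447 0.2916] 19.279 0.037 0.018 60.0
     z6 [0.6476 0.2948 0.006 ]  z50 [0.6385 0.2846 0.05  ]
white top [325.9 202.7] [ 0.5084 -0.2266] 174.773 0.042 0.
[... 1681 characters left out ...]
.5211 0.2741 0.05  ]
white scene [370.8 315.6] [0.4643 0.3122] 10.823 0.058 0.034 271.0
     z6 [0.456  0.3049 0.006 ]  z50 [0.4822 0.328  0.05  ]
white scene [305.6 347.2] [0.6455 0.2997] 19.976 0.04 0.021 140.0
     z6 [0.6403 0.2922 0.006 ]  z50 [0.6574 0.3159 0.05  ]
white scene [292.8 416.1] [0.759  0.4213] 144.914 0.048 0.017 112.0
     z6 [0.7555 0.4157 0.006 ]  z50 [0.7669 0.4333 0.05  ]
-- sockets z20 / patches z6 purple scene
purple scene [241.1 197.9] [ 0.5079 -0.2679] 172.981 0.042 0.034 83.0
     z6 [ 0.5002 -0.2847  0.006 ]  z50 [ 0.5243 -0.2325  0.05  ]
purple scene [346.4 287.7] [0.4587 0.2099] 17.116 0.055 0.03 191.0
     z6 [0.4505 0.201  0.006 ]  z50 [0.477  0.2292 0.05  ]
```

Look-alikes (top camera): blue 128,219 ✓; yellow 195,185 ✓; purple 194,218 ✓ (orange 227,232 and turquoise 194,255 are decoys); white 163,216 is 82 mm long ✓, while white 169,163 is only 51 mm. There is no green socket on the bench. The close crop confirms this. Blue comes first.

```bash
python3 -c "
from h import *
go(.458,.424,.12,14.5)"; python3 -m inch '[{"translation":[0,0,0],"spin":0}]' 0.7
```

```text
tool x -7.97 y 0.88 z 4.54 spin -6.84 (first shift, then spin) | if spin first: x -6.74 y -4.35 j6 -4
time_s: 1.08
ee_pos: [0.2297, 0.4997, 0.2563]
tcp_rot: [180.0, 0.0, 155.3]
ft_force: [-0.5, -0.7, -0.1]
grip_width: 0.818
grasp_force: 0.0
```

```bash
python3 -m inch '[{"translation":[-1,0.11,0],"spin":0},{"translation":[-1,0.11,0],"spin":0},{"translation":[-1,0.11,0.5],"spin":0},{"translation":[-1,0.11,0.7],"spin":0},{"translation":[-1,0.11,0.7],"spin":0},{"translation":[-1,0.11,0.7],"spin":0},{"translation":[-1,0.11,0.7],"spin":0},{"translation":[-0.97,0.11,0.7],"spin":0}]' >/dev/null; python3 -m inch '[{"translation":[0,0,0],"spin":-0.98},{"translation":[0,0,0],"spin":-0.98},{"translation":[0,0,0],"spin":-0.98},{"translation":[0,0,0],"spin":-0.98},{"translation":[0,0,0],"spin":-0.98},{"translation":[0,0,0],"spin":-0.97},{"translation":[0,0,0],"spin":-0.97},{"translation":[0,0,0],"spin":0}]'
python3 - <<'E'
from h import *
go(.458,.424,.028,14.5)
im=read_camera("scene"); cv2.imwrite("pics/s1.png",cv2.resize(im[200:420,280:520],None,fx=2.5,fy=2.5)[:,:,::-1])
E
```

```text
time_s: 3.08
ee_pos: [0.458, 0.4239, 0.1362]
tcp_rot: [-180.0, -0.0, -165.5]
ft_force: [0.8, 0.3, 0.3]
grip_width: 0.694
grasp_force: 0.0
tool x -0.00 y 0.00 z 3.61 spin -0.00 (first shift, then spin) | if spin first: x -0.00 y 0.00 j6 -65
```

View pics/s1.png

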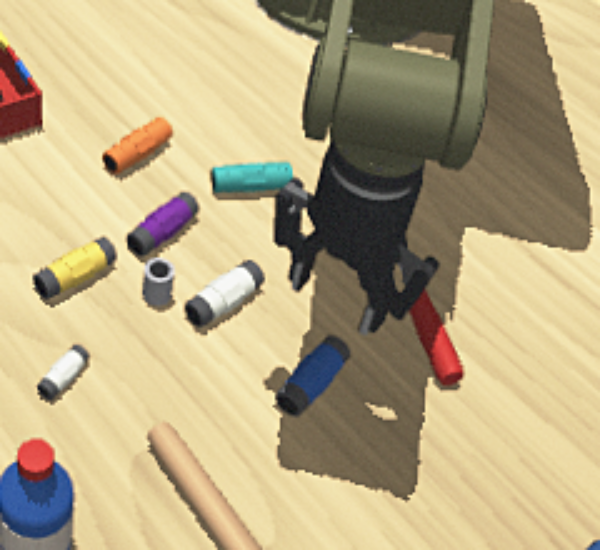

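The gripper stands over the blue socket (crop 315,375), aligned with it and clear of the screwdriver. Descending and gripping.

```bash
python3 -m inch '[{"translation":[0,0,0.8],"spin":0},{"translation":[0,0,0.8],"spin":0},{"translation":[0,0,0.8],"spin":0},{"translation":[0,0,0.6],"spin":0},{"translation":[0,0,0.4],"spin":0},{"translation":[0,0,0.2],"spin":0},{"translation":[0,0,0],"spin":0}]'; python3 -m inch '[{"translation":[0,0,0],"spin":0},{"translation":[0,0,0],"spin":0},{"translation":[0,0,0],"spin":0},{"translation":[0,0,0],"spin":0},{"translation":[0,0,0],"spin":0}]' 0 50
```

```text
time_s: 4.0
ee_pos: [0.458, 0.4239, 0.0283]
tcp_rot: [180.0, 0.0, -165.5]
ft_force: [-0.6, -0.1, 0.0]
grip_width: 0.701
grasp_force: 0.0
time_s: 4.62
ee_pos: [0.4582, 0.4242, 0.0292]
tcp_rot: [180.0, 0.1, -165.5]
ft_force: [-0.8, -0.3, 5.5]
grip_width: 0.335
grasp_force: 49.8
```

```bash
python3 -m inch '[{"translation":[0,0,-0.5],"spin":0},{"translation":[0,0,-1],"spin":0},{"translation":[0,0,-1],"spin":0},{"translation":[0,0,-1],"spin":0},{"translation":[0,0,-0.5],"spin":0},{"translation":[0,0,0],"spin":0}]'
python3 - <<'E'
from h import *
go(.535,-.05,.11,-8.45)
E
```

```text
time_s: 5.38
ee_pos: [0.4581, 0.424, 0.1491]
tcp_rot: [180.0, 0.1, -165.5]
ft_force: [-0.9, -0.6, -2.3]
grip_width: 0.336
grasp_force: 49.9
tool x 1.48 y -15.94 z 1.30 spin 4.01 (first shift, then spin) | if spin first: x -4.86 y -15.25 j6 -65
```

```bash
python3 -m inch '[{"translation":[0.05,-0.6,0],"spin":0},{"translation":[0.09,-0.96,0],"spin":0.4},{"translation":[0.1,-1,0],"spin":0.4},{"translation":[0.1,-1,0],"spin":0.4},{"translation":[0.1,-1,0],"spin":0.4},{"translation":[0.1,-1,0],"spin":0.4},{"translation":[0.1,-1,0],"spin":0.4},{"translation":[0,-1,0],"spin":0.4},{"translation":[-0.1,-1,0],"spin":0.4},{"translation":[-0.1,-1,0],"spin":0.4}]' >/dev/null; python3 -c "
from h import *
go(.535,-.05,.11,-8.45)"
```

```text
tool x -2.71 y -5.91 z 1.24 spin 0.39 (first shift, then spin) | if spin first: x -2.93 y -5.80 j6 -72
```

```bash
python3 -m inch '[{"translation":[0,0,0],"spin":0.39},{"translation":[-0.5,-1,0],"spin":0},{"translation":[-0.5,-1,0],"spin":0},{"translation":[-0.5,-1,0],"spin":0},{"translation":[-0.5,-1,0],"spin":0},{"translation":[-0.5,-1,0],"spin":0},{"translation":[-0.43,-0.8,0.5],"spin":0},{"translation":[0,0,0.7],"spin":0},{"translation":[0,0,0],"spin":0}]'
python3 - <<'E'
from h import *
go(.535,-.05,.044,-8.45)
im=read_camera("scene"); cv2.imwrite("pics/s2.png",cv2.resize(im[100:300,180:380],None,fx=3,fy=3)[:,:,::-1])
E
```

```text
time_s: 7.75
ee_pos: [0.5343, -0.0486, 0.1101]
tcp_rot: [-180.0, -0.3, 171.6]
ft_force: [-0.2, 0.9, -1.7]
grip_width: 0.338
grasp_force: 50.0
tool x -0.03 y -0.04 z 2.20 spin 0.01 (first shift, then spin) | if spin first: x -0.03 y -0.04 j6 -91
```

View pics/s2.png

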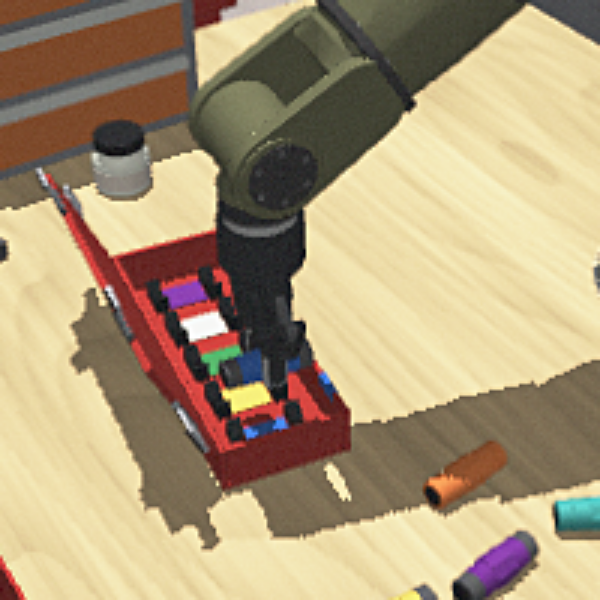

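The socket is held above the blue cradle (crop 265,365), parallel to the saddles. Lowering.

```bash
python3 -m inch '[{"translation":[-0.03,-0.04,0.6],"spin":0},{"translation":[0,0,0.6],"spin":0},{"translation":[0,0,0.4],"spin":0},{"translation":[0,0,0.2],"spin":0},{"translation":[0,0,0.15],"spin":0},{"translation":[0,0,0.1],"spin":0},{"translation":[0,0,0],"spin":0}]'; python3 -m inch '[{"translation":[0,0,0.05],"spin":0},{"translation":[0,0,0.05],"spin":0},{"translation":[0,0,0],"spin":0}]'
```

```text
time_s: 8.68
ee_pos: [0.5367, -0.0493, 0.0508]
tcp_rot: [-180.0, 0.0, 171.6]
ft_force: [0.2, -0.3, -2.1]
grip_width: 0.34
grasp_force: 50.0
time_s: 9.05
ee_pos: [0.5366, -0.0493, 0.0477]
tcp_rot: [180.0, -0.0, 171.6]
ft_force: [1.3, 0.3, -1.5]
grip_width: 0.339
grasp_force: 50.0
```

```bash
for i in 1; do python3 -m inch '[{"translation":[0.05,0,0.05],"spin":0},{"translation":[0,0,0.05],"spin":0},{"translation":[0,0,0],"spin":0}]'; python3 -m inch '[{"translation":[0,0,0.03],"spin":0},{"translation":[0,0,0],"spin":0}]'; done
```

```text
time_s: 9.43
ee_pos: [0.5351, -0.0491, 0.0447]
tcp_rot: [180.0, -0.0, 171.6]
ft_force: [0.5, 0.6, -1.6]
grip_width: 0.335
grasp_force: 50.0
time_s: 9.68
ee_pos: [0.5354, -0.0489, 0.0443]
tcp_rot: [180.0, 0.0, 171.7]
ft_force: [-1.2, 2.8, 4.8]
grip_width: 0.336
grasp_force: 50.8
```

Contact force rises at exactly the seated height, so I'll release gently and retreat.

```bash
python3 -m inch '[{"translation":[0,0,0.02],"spin":0},{"translation":[0,0,0],"spin":0}]'; python3 -m inch '[{"translation":[0,0,0],"spin":0},{"translation":[0,0,0],"spin":0},{"translation":[0,0,0],"spin":0},{"translation":[0,0,0],"spin":0}]' 0.5; python3 -m inch '[{"translation":[0,0,-0.5],"spin":0},{"translation":[0,0,-1],"spin":0},{"translation":[0,0,-1],"spin":0},{"translation":[0,0,-1],"spin":0},{"translation":[0,1,0],"spin":0},{"translation":[0,1,0],"spin":0},{"translation":[0,1,0],"spin":0},{"translation":[0,1,0],"spin":0},{"translation":[0,1,0],"spin":0},{"translation":[0,0,0],"spin":0}]' 0.5
python3 - <<'E'
from h import *
a=[]
for c in ["top","scene"]:
    im=read_camera(c)
    for n in ["blue","yellow","white","purple"]:
        for o in blobs(c,im,n,.02):
            if o[3][0]<.6: pr(o)
    a.append(cv2.resize(im[140:240,235:395] if c=="top" else im[150:270,180:372],(640,400)))
cv2.imwrite("pics/p3.png",np.vstack(a)[::,:,::-1][:,:,:] if 0 else cv2.resize(np.vstack(a),(480,600))[:,:,::-1])
go(.5695,.203,.11,2)
E
```

```text
time_s: 9.93
ee_pos: [0.5355, -0.0488, 0.0441]
tcp_rot: [180.0, 0.0, 171.6]
ft_force: [-3.8, 4.3, 9.8]
grip_width: 0.34
grasp_force: 51.5
time_s: 10.42
ee_pos: [0.5352, -0.0492, 0.0432]
tcp_rot: [-180.0, -0.0, 171.6]
ft_force: [-0.3, 0.5, 0.5]
grip_width: 0.498
grasp_force: 0.0
time_s: 11.68
ee_pos: [0.557, 0.1008, 0.1492]
tcp_rot: [180.0, 0.1, 171.8]
ft_force: [-0.0, -0.6, -0.4]
grip_width: 0.502
grasp_force: 0.0
blue top [272.1 193.9] [ 0.5389 -0.0504] 170.249 0.06 0.029 161.0
yellow top [289.9 198.3] [ 0.5236 -0.1086] 169.45 0.046 0.031 135.0
white top [325.8 202.7] [ 0.5083 -0.2262] 172.023 0.044 0.034 139.0
white top [163.  216.5] [0.4672 0.3071] 4.154 0.056 0.027 146.0
white top [394.9 255.9] [ 0.332  -0.4505] 68.049 0.168 0.025 267.0
purple top [343.6 205.5] [ 0.4989 -0.2847] 174.797 0.045 0.03 124.0
blue scene [269.7 237.9] [ 0.5271 -0.0573] 3.627 0.057 0.037 175.0
white scene [259.1 157.3] [ 0.3407 -0.4456] 64.591 0.195 0.02 101.0
white scene [220.1 157.1] [ 0.4585 -0.5238] 68.521 0.095 0.066 240.0
white scene [247.7 208.3] [ 0.5155 -0.2103] 174.971 0.042 0.036 98.0
white scene [343.1 307.6] [0.5052 0.2561] 12.188 0.033 0.032 65.0
white scene [370.8 315.7] [0.4644 0.3124] 11.528 0.058 0.034 278.0
purple scene [241.3 197.9] [ 0.5074 -0.2678] 173.823 0.041 0.034 81.0
purple scene [346.4 287.5] [0.4583 0.2095] 20.376 0.055 0.03 167.0
tool x 0.09 y 3.49 z 1.30 spin -1.80 (first shift, then spin) | if spin first: x -0.54 y 3.45 j6 -75
```

View pics/p3.png

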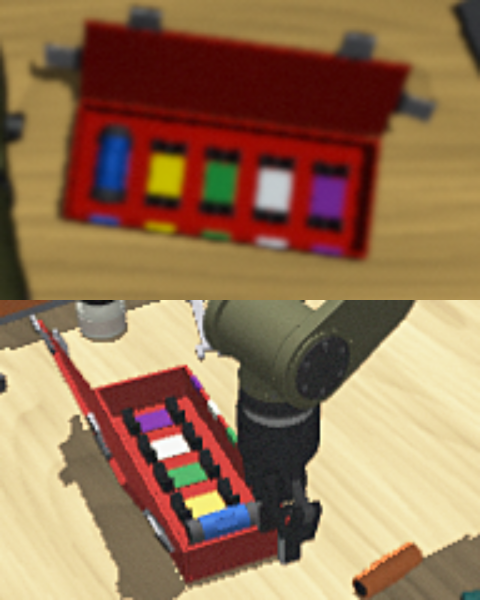

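Blue rests in its cradle on both saddles (top 272,194). Next is yellow.

```bash
python3 -m inch '[{"translation":[0,0.7,0],"spin":-0.45},{"translation":[0,0.7,0],"spin":-0.45},{"translation":[0,0.7,0],"spin":-0.45},{"translation":[-0.1,0.7,0],"spin":-0.45},{"translation":[-0.1,0.6,0.4],"spin":0},{"translation":[0,0,0.4],"spin":0},{"translation":[0,0,0.4],"spin":0},{"translation":[0,0,0],"spin":0}]' 0.7
python3 - <<'E'
from h import *
go(.5695,.203,.0305,2)
im=read_camera("scene"); cv2.imwrite("pics/s4.png",cv2.resize(im[200:400,240:440],None,fx=3,fy=3)[:,:,::-1])
E
```

```text
time_s: 12.78
ee_pos: [0.5684, 0.2002, 0.1109]
tcp_rot: [-180.0, -0.1, -178.1]
ft_force: [-0.5, -1.0, 0.2]
grip_width: 0.703
grasp_force: 0.0
tool x -0.04 y 0.09 z 2.68 spin -0.02 (first shift, then spin) | if spin first: x -0.04 y 0.09 j6 -76
```

View pics/s4.png

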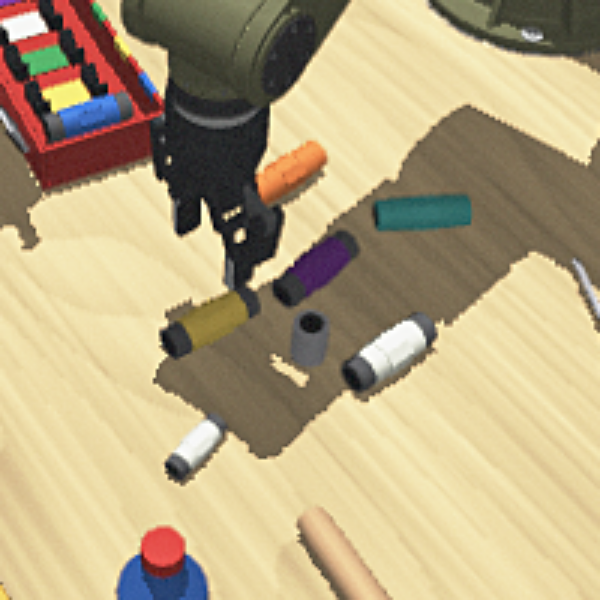

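The yellow socket (crop 210,322) is undisturbed under the gripper. Descend, grip, lift.

```bash
python3 -m inch '[{"translation":[-0.04,0.09,0.6],"spin":0},{"translation":[0,0,0.7],"spin":0},{"translation":[0,0,0.7],"spin":0},{"translation":[0,0,0.4],"spin":0},{"translation":[0,0,0.25],"spin":0},{"translation":[0,0,0],"spin":0}]'; python3 -m inch '[{"translation":[0,0,0],"spin":0},{"translation":[0,0,0],"spin":0},{"translation":[0,0,0],"spin":0},{"translation":[0,0,0],"spin":0},{"translation":[0,0,0],"spin":0}]' 0 50; python3 -m inch '[{"translation":[0,0,-0.5],"spin":0},{"translation":[0,0,-1],"spin":0},{"translation":[0,0,-1],"spin":0},{"translation":[0,0,-1],"spin":0},{"translation":[0,0,-0.5],"spin":0},{"translation":[0,0,0],"spin":0}]'
python3 - <<'E'
from h import *
go(.526,-.109,.105,-8.45)
E
```

```text
time_s: 13.58
ee_pos: [0.57, 0.2037, 0.0326]
tcp_rot: [-180.0, -0.0, -178.0]
ft_force: [0.7, 0.5, 0.5]
grip_width: 0.701
grasp_force: 0.0
time_s: 14.2
ee_pos: [0.5704, 0.2039, 0.0337]
tcp_rot: [180.0, 0.1, -178.0]
ft_force: [-0.6, 0.2, 6.4]
grip_width: 0.338
grasp_force: 50.2
time_s: 14.95
ee_pos: [0.5702, 0.2038, 0.1536]
tcp_rot: [180.0, 0.1, -178.0]
ft_force: [0.3, -0.3, -2.5]
grip_width: 0.335
grasp_force: 49.6
tool x 1.83 y -10.37 z 1.62 spin 1.82 (first shift, then spin) | if spin first: x -0.07 y -10.53 j6 -76
```

```bash
python3 -m inch '[{"translation":[0.05,-0.6,0],"spin":0.46},{"translation":[0.05,-1,0],"spin":0.46},{"translation":[0,-1,0],"spin":0.45},{"translation":[0,-1,0],"spin":0.45},{"translation":[0,-1,0],"spin":0},{"translation":[0,-1,0],"spin":0},{"translation":[0,-1,0],"spin":0},{"translation":[0,-1,0],"spin":0},{"translation":[0,-1,0],"spin":0},{"translation":[0,-1,0],"spin":0}]'>/dev/null; python3 -m inch '[{"translation":[0,-0.7,0],"spin":0},{"translation":[0,0,0],"spin":0}]'; python3 -c "
from h import *
go(.526,-.109,.105,-8.45)"
```

```text
time_s: 16.45
ee_pos: [0.5319, -0.1045, 0.1517]
tcp_rot: [180.0, -0.1, 171.3]
ft_force: [0.3, 0.1, -0.6]
grip_width: 0.33
grasp_force: 49.6
tool x 0.17 y -0.18 z 1.56 spin -0.04 (first shift, then spin) | if spin first: x 0.17 y -0.18 j6 -96
```

```bash
python3 -m inch '[{"translation":[0.17,-0.18,0.4],"spin":-0.04},{"translation":[0,0,0.8],"spin":0},{"translation":[0,0,0.8],"spin":0},{"translation":[0,0,0.5],"spin":0},{"translation":[0,0,0.4],"spin":0},{"translation":[0,0,0.2],"spin":0},{"translation":[0,0,0.1],"spin":0},{"translation":[0,0,0],"spin":0}]'; python3 -c "
from h import *
go(.526,-.109,.0487,-8.45)"
```

```text
time_s: 17.45
ee_pos: [0.5272, -0.1075, 0.057]
tcp_rot: [-180.0, 0.0, 171.8]
ft_force: [-0.2, 0.0, -1.8]
grip_width: 0.337
grasp_force: 49.6
tool x 0.03 y -0.05 z 0.28 spin 0.04 (first shift, then spin) | if spin first: x 0.03 y -0.05 j6 -97
```

```bash
python3 -m inch '[{"translation":[0.03,-0.05,0.1],"spin":0.04},{"translation":[0,0,0.08],"spin":0},{"translation":[0,0,0.05],"spin":0},{"translation":[0,0,0],"spin":0}]'; python3 -m inch '[{"translation":[0,0,0.04],"spin":0},{"translation":[0,0,0.03],"spin":0},{"translation":[0,0,0],"spin":0}]'
```

```text
time_s: 17.95
ee_pos: [0.5259, -0.1088, 0.0499]
tcp_rot: [180.0, 0.0, 171.5]
ft_force: [0.2, 0.0, -2.7]
grip_width: 0.337
grasp_force: 49.7
time_s: 18.32
ee_pos: [0.5263, -0.1085, 0.0489]
tcp_rot: [180.0, 0.1, 171.5]
ft_force: [-4.4, 5.4, 14.5]
grip_width: 0.336
grasp_force: 51.5
```

```bash
python3 -m inch '[{"translation":[0,0,0],"spin":0},{"translation":[0,0,0],"spin":0},{"translation":[0,0,0],"spin":0},{"translation":[0,0,0],"spin":0}]' 0.5; python3 -m inch '[{"translation":[0,0,-0.5],"spin":0},{"translation":[0,0,-1],"spin":0},{"translation":[0,0,-1],"spin":0},{"translation":[0,0,-1],"spin":0},{"translation":[0.2,1,0],"spin":0},{"translation":[0.2,1,0],"spin":0},{"translation":[0.2,1,0],"spin":0},{"translation":[0.2,1,0],"spin":0},{"translation":[0.2,1,0],"spin":0},{"translation":[0.2,1,0],"spin":0}]'  0.5
python3 - <<'E'
from h import *
im=read_camera("top")
for n in ["blue","yellow","white","purple"]:
    for o in blobs("top",im,n,.02):
        if o[3][0]<.6: pr(o)
go(.4625,.206,.11,10.5)
E
```

```text
time_s: 18.82
ee_pos: [0.5259, -0.1089, 0.0477]
tcp_rot: [-180.0, -0.0, 171.5]
ft_force: [-1.2, -1.1, 0.1]
grip_width: 0.502
grasp_force: 0.0
time_s: 20.08
ee_pos: [0.5168, 0.0755, 0.1539]
tcp_rot: [180.0, 0.1, 171.5]
ft_force: [-0.2, -0.0, 0.1]
grip_width: 0.497
grasp_force: 0.0
blue top [272.1 193.9] [ 0.5389 -0.0504] 170.249 0.06 0.029 161.0
yellow top [290.2 197. ] [ 0.5281 -0.1096] 170.096 0.057 0.025 131.0
white top [325.9 202.7] [ 0.5085 -0.2265] 175.839 0.043 0.034 137.0
white top [162.9 216.4] [0.4674 0.3071] 3.856 0.056 0.028 145.0
white top [394.9 255.9] [ 0.3319 -0.4503] 68.121 0.167 0.025 264.0
purple top [343.6 205.6] [ 0.4986 -0.2847] 175.322 0.045 0.03 126.0
purple top [192.8 217.1] [0.4646 0.2088] 5.364 0.054 0.016 75.0
tool x 2.40 y 3.95 z 1.46 spin -3.30 (first shift, then spin) | if spin first: x 0.99 y 4.52 j6 -77
```

```bash
python3 -m inch '[{"translation":[0.6,1,0],"spin":0},{"translation":[0.6,1,0],"spin":0},{"translation":[0.6,1,0],"spin":0},{"translation":[0.6,0.95,0],"spin":0},{"translation":[0,0,0.3],"spin":-0.82},{"translation":[0,0,0.4],"spin":-0.82},{"translation":[0,0,0.4],"spin":-0.83},{"translation":[0,0,0.3],"spin":-0.83},{"translation":[0,0,0],"spin":0}]' 0.7
python3 - <<'E'
from h import *
go(.4625,.2055,.0315,10.5)
im=read_camera("scene"); cv2.imwrite("pics/s5.png",cv2.resize(im[180:380,220:420],None,fx=3,fy=3)[:,:,::-1])
for o in blobs("scene",im,"purple",.02): pr(o)
E
```

```text
time_s: 21.25
ee_pos: [0.463, 0.2022, 0.1111]
tcp_rot: [-180.0, -0.0, -169.6]
ft_force: [0.2, 0.1, 0.2]
grip_width: 0.699
grasp_force: 0.0
tool x -0.00 y 0.11 z 2.65 spin -0.02 (first shift, then spin) | if spin first: x -0.00 y 0.11 j6 -81
purple scene [241.2 197.9] [ 0.5076 -0.2677] 176.28 0.041 0.034 82.0
purple scene [346.6 287.7] [0.4584 0.2102] 16.593 0.054 0.03 160.0
```

View pics/s5.png

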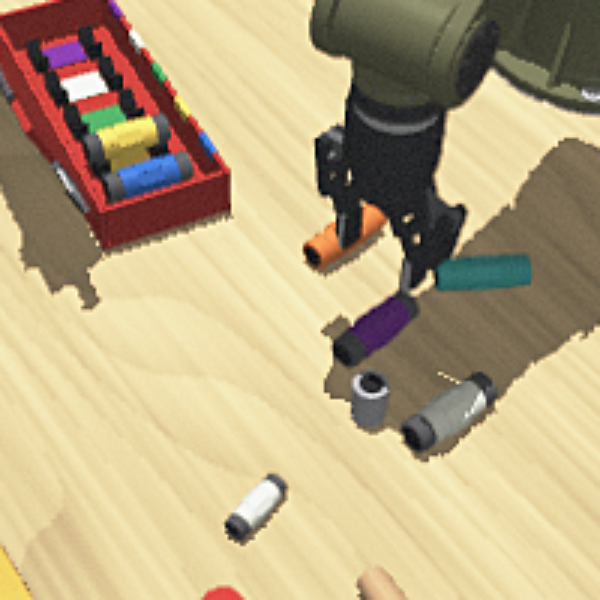

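Blue and yellow are seated, and purple (crop 375,327) lies undisturbed under the gripper. Picking it.

```bash
python3 -m inch '[{"translation":[0,0.11,0.6],"spin":0},{"translation":[0,0,0.7],"spin":0},{"translation":[0,0,0.7],"spin":0},{"translation":[0,0,0.4],"spin":0},{"translation":[0,0,0.25],"spin":0},{"translation":[0,0,0],"spin":0}]'; python3 -m inch '[{"translation":[0,0,0],"spin":0},{"translation":[0,0,0],"spin":0},{"translation":[0,0,0],"spin":0},{"translation":[0,0,0],"spin":0},{"translation":[0,0,0],"spin":0}]' 0 50; python3 -m inch '[{"translation":[0,0,-0.5],"spin":0},{"translation":[0,0,-1],"spin":0},{"translation":[0,0,-1],"spin":0},{"translation":[0,0,-1],"spin":0},{"translation":[0,0,-0.5],"spin":0},{"translation":[0,0,0],"spin":0}]'
python3 - <<'E'
from h import *
go(.4996,-.2868,.105,-8.45)
E
```

```text
time_s: 22.05
ee_pos: [0.4625, 0.2055, 0.0314]
tcp_rot: [-180.0, -0.0, -169.6]
ft_force: [-0.3, 0.0, -0.1]
grip_width: 0.699
grasp_force: 0.0
time_s: 22.68
ee_pos: [0.4628, 0.2057, 0.032]
tcp_rot: [180.0, 0.1, -169.6]
ft_force: [-1.8, -1.0, 5.8]
grip_width: 0.336
grasp_force: 49.4
time_s: 23.42
ee_pos: [0.4627, 0.2056, 0.1521]
tcp_rot: [180.0, 0.1, -169.6]
ft_force: [-0.1, 0.3, -1.8]
grip_width: 0.338
grasp_force: 49.9
tool x 1.76 y -16.37 z 1.57 spin 3.30 (first shift, then spin) | if spin first: x -3.63 y -16.06 j6 -81
```

```bash
python3 -m inch '[{"translation":[0,0,0],"spin":0.83},{"translation":[0,0,0],"spin":0.83},{"translation":[0,0,0],"spin":0.82},{"translation":[0,0,0],"spin":0.82},{"translation":[-0.2,-0.9,0],"spin":0},{"translation":[-0.2,-0.95,0],"spin":0},{"translation":[-0.2,-0.95,0],"spin":0},{"translation":[-0.2,-0.95,0],"spin":0},{"translation":[-0.2,-0.95,0],"spin":0},{"translation":[-0.2,-0.95,0],"spin":0}]'>/dev/null; python3 -m inch '[{"translation":[-0.22,-0.95,0],"spin":0},{"translation":[-0.22,-0.95,0],"spin":0},{"translation":[-0.22,-0.95,0],"spin":0},{"translation":[-0.22,-0.95,0],"spin":0},{"translation":[-0.22,-0.95,0],"spin":0},{"translation":[-0.22,-0.95,0],"spin":0},{"translation":[-0.22,-0.95,0],"spin":0},{"translation":[-0.22,-0.95,0],"spin":0},{"translation":[-0.22,-0.95,0],"spin":0},{"translation":[0,0,0],"spin":0}]'; python3 -c "
from h import *
go(.4996,-.2868,.047,-8.45)"
```

```text
time_s: 25.92
ee_pos: [0.4935, -0.231, 0.1498]
tcp_rot: [180.0, -0.1, 171.4]
ft_force: [-0.3, 0.8, -1.6]
grip_width: 0.337
grasp_force: 49.9
tool x -0.48 y -1.81 z 3.43 spin -0.02 (first shift, then spin) | if spin first: x -0.47 y -1.81 j6 -110
```

```bash
python3 -m inch '[{"translation":[-0.24,-0.9,0],"spin":-0.02},{"translation":[-0.24,-0.9,0],"spin":0},{"translation":[0,0,0.7],"spin":0},{"translation":[0,0,0.8],"spin":0},{"translation":[0,0,0.7],"spin":0},{"translation":[0,0,0.5],"spin":0},{"translation":[0,0,0.3],"spin":0},{"translation":[0,0,0.2],"spin":0},{"translation":[0,0,0],"spin":0}]'; python3 -c "
from h import *
go(.4996,-.2868,.047,-8.45)"
```

```text
time_s: 27.05
ee_pos: [0.5005, -0.2853, 0.0553]
tcp_rot: [180.0, -0.0, 171.7]
ft_force: [0.0, -0.3, -0.4]
grip_width: 0.335
grasp_force: 49.9
tool x 0.02 y -0.05 z 0.28 spin 0.02 (first shift, then spin) | if spin first: x 0.02 y -0.05 j6 -115
```

```bash
python3 -m inch '[{"translation":[0.02,-0.05,0.1],"spin":0.02},{"translation":[0,0,0.08],"spin":0},{"translation":[0,0,0.05],"spin":0},{"translation":[0,0,0],"spin":0}]'; python3 -m inch '[{"translation":[0,0,0.04],"spin":0},{"translation":[0,0,0.02],"spin":0},{"translation":[0,0,0],"spin":0}]'
```

```text
time_s: 27.55
ee_pos: [0.4996, -0.2868, 0.0484]
tcp_rot: [180.0, -0.0, 171.5]
ft_force: [-0.3, 0.1, -1.1]
grip_width: 0.338
grasp_force: 49.9
time_s: 27.92
ee_pos: [0.4998, -0.2867, 0.0476]
tcp_rot: [-180.0, 0.0, 171.5]
ft_force: [-5.2, 4.5, 11.1]
grip_width: 0.335
grasp_force: 51.4
```

```bash
python3 -m inch '[{"translation":[0,0,0],"spin":0},{"translation":[0,0,0],"spin":0},{"translation":[0,0,0],"spin":0},{"translation":[0,0,0],"spin":0}]' 0.5; python3 -m inch '[{"translation":[0,0,-0.5],"spin":0},{"translation":[0,0,-1],"spin":0},{"translation":[0,0,-1],"spin":0},{"translation":[0,0,-1],"spin":0},{"translation":[0.2,1,0],"spin":0},{"translation":[0.2,1,0],"spin":0},{"translation":[0.2,1,0],"spin":0},{"translation":[0.2,1,0],"spin":0},{"translation":[0.2,1,0],"spin":0},{"translation":[0.2,1,0],"spin":0}]'  0.5 >/dev/null;  python3 -m inch '[{"translation":[0.2,1,0],"spin":0},{"translation":[0.2,1,0],"spin":0},{"translation":[0.2,1,0],"spin":0},{"translation":[0.2,1,0],"spin":0},{"translation":[0.2,1,0],"spin":0},{"translation":[0.2,1,0],"spin":0}]'
python3 - <<'E'
from h import *
im=read_camera("top")
for n in ["blue","yellow","white","purple"]:
    for o in blobs("top",im,n,.02):
        if o[3][0]<.6: pr(o)
go(.467,.308,.11,4.5)
E
```

```text
time_s: 28.42
ee_pos: [0.4996, -0.2868, 0.0465]
tcp_rot: [180.0, -0.0, 171.5]
ft_force: [0.5, -0.4, 0.2]
grip_width: 0.498
grasp_force: 0.0
time_s: 30.42
ee_pos: [0.4814, 0.0809, 0.1527]
tcp_rot: [180.0, 0.1, 171.5]
ft_force: [0.4, 0.1, -0.0]
grip_width: 0.496
grasp_force: 0.0
blue top [272.  193.9] [ 0.5388 -0.0503] 170.019 0.06 0.029 162.0
yellow top [290.1 196.9] [ 0.5284 -0.1092] 169.809 0.057 0.026 134.0
white top [325.9 202.7] [ 0.5083 -0.2265] 172.727 0.044 0.034 137.0
white top [163.  216.5] [0.4673 0.3071] 3.924 0.055 0.028 145.0
white top [395.3 256. ] [ 0.3316 -0.4517] 68.189 0.161 0.024 253.0
purple top [345.1 204.7] [ 0.5013 -0.2896] 169.157 0.057 0.024 130.0
tool x 1.56 y 7.34 z 1.42 spin -2.25 (first shift, then spin) | if spin first: x -0.12 y 7.50 j6 -76
```

```bash
python3 -m inch '[{"translation":[0.2,0.9,0],"spin":0},{"translation":[0.2,0.9,0],"spin":0},{"translation":[0.2,0.9,0],"spin":0},{"translation":[0.2,0.9,0],"spin":0},{"translation":[0.2,0.9,0],"spin":0},{"translation":[0.2,0.95,0],"spin":0},{"translation":[0.2,0.95,0],"spin":0},{"translation":[0.16,0.94,0],"spin":0}]' 0.7 >/dev/null; python3 -m inch '[{"translation":[0,0,0.4],"spin":-0.75},{"translation":[0,0,0.5],"spin":-0.75},{"translation":[0,0,0.5],"spin":-0.75},{"translation":[0,0,0],"spin":0}]'
python3 - <<'E'
from h import *
go(.467,.308,.032,4.3)
im=read_camera("scene"); cv2.imwrite("pics/s6.png",cv2.resize(im[150:400,220:470],None,fx=2.4,fy=2.4)[:,:,::-1])
E
```

```text
time_s: 31.98
ee_pos: [0.4673, 0.3043, 0.1096]
tcp_rot: [-180.0, -0.1, -175.6]
ft_force: [-0.1, 0.2, 0.8]
grip_width: 0.697
grasp_force: 0.0
tool x 0.00 y 0.12 z 2.59 spin 0.02 (first shift, then spin) | if spin first: x 0.00 y 0.12 j6 -65
```

View pics/s6.png

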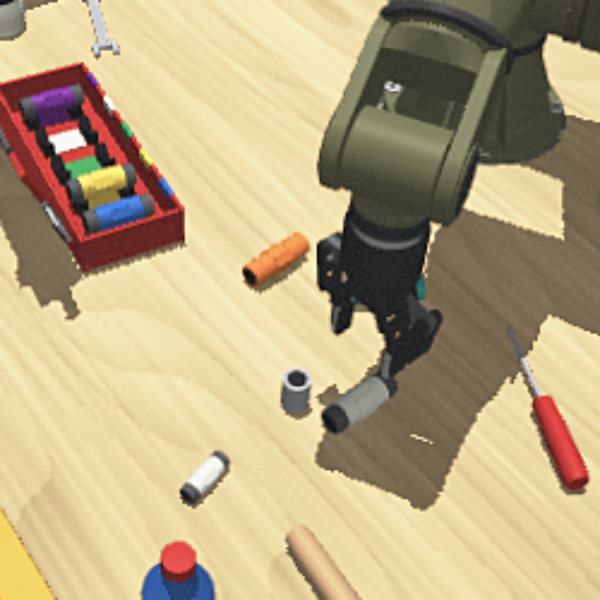

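Purple is seated. The large white socket (crop 360,402) is undisturbed, so I'll pick it.

```bash
python3 -m inch '[{"translation":[0,0.12,0.6],"spin":0},{"translation":[0,0,0.7],"spin":0},{"translation":[0,0,0.7],"spin":0},{"translation":[0,0,0.35],"spin":0},{"translation":[0,0,0.24],"spin":0},{"translation":[0,0,0],"spin":0}]'; python3 -m inch '[{"translation":[0,0,0],"spin":0},{"translation":[0,0,0],"spin":0},{"translation":[0,0,0],"spin":0},{"translation":[0,0,0],"spin":0},{"translation":[0,0,0],"spin":0}]' 0 50; python3 -m inch '[{"translation":[0,0,-0.5],"spin":0},{"translation":[0,0,-1],"spin":0},{"translation":[0,0,-1],"spin":0},{"translation":[0,0,-1],"spin":0},{"translation":[0,0,-0.5],"spin":0},{"translation":[0,0,0],"spin":0}]'
python3 - <<'E'
from h import *
go(.508,-.228,.105,-8.45)
E
```

```text
time_s: 32.78
ee_pos: [0.4673, 0.3082, 0.0318]
tcp_rot: [-180.0, -0.0, -175.6]
ft_force: [0.1, 0.3, 0.4]
grip_width: 0.7
grasp_force: 0.0
time_s: 33.4
ee_pos: [0.4676, 0.3083, 0.0327]
tcp_rot: [180.0, 0.1, -175.6]
ft_force: [-2.5, -0.1, 6.5]
grip_width: 0.337
grasp_force: 49.7
time_s: 34.15
ee_pos: [0.4675, 0.3083, 0.1527]
tcp_rot: [180.0, 0.1, -175.6]
ft_force: [-0.4, -0.4, -1.1]
grip_width: 0.334
grasp_force: 49.9
tool x 0.03 y -17.93 z 1.59 spin 2.25 (first shift, then spin) | if spin first: x -3.96 y -17.48 j6 -65
```

```bash
python3 -m inch '[{"translation":[0,0,0],"spin":0.75},{"translation":[0,0,0],"spin":0.75},{"translation":[0,0,0],"spin":0.75},{"translation":[-0.2,-0.9,0],"spin":0},{"translation":[-0.2,-0.9,0],"spin":0},{"translation":[-0.2,-0.9,0],"spin":0},{"translation":[-0.2,-0.9,0],"spin":0},{"translation":[-0.2,-0.9,0],"spin":0},{"translation":[-0.2,-0.9,0],"spin":0},{"translation":[-0.2,-0.9,0],"spin":0}]'>/dev/null; python3 -m inch '[{"translation":[-0.2,-0.9,0],"spin":0},{"translation":[-0.2,-0.9,0],"spin":0},{"translation":[-0.2,-0.9,0],"spin":0},{"translation":[-0.2,-0.9,0],"spin":0},{"translation":[-0.2,-0.9,0],"spin":0},{"translation":[-0.2,-0.9,0],"spin":0},{"translation":[-0.2,-0.9,0],"spin":0},{"translation":[-0.2,-0.9,0],"spin":0},{"translation":[-0.2,-0.9,0],"spin":0},{"translation":[0,0,0],"spin":0}]'; python3 -c "
from h import *
go(.508,-.228,.0477,-8.45)"
```

```text
time_s: 36.65
ee_pos: [0.4981, -0.1344, 0.1506]
tcp_rot: [180.0, -0.1, 171.4]
ft_force: [-0.2, 0.3, -0.9]
grip_width: 0.337
grasp_force: 49.9
tool x -0.79 y -3.04 z 3.43 spin -0.02 (first shift, then spin) | if spin first: x -0.79 y -3.04 j6 -101
```

```bash
python3 -m inch '[{"translation":[-0.2,-0.76,0],"spin":-0.02},{"translation":[-0.2,-0.76,0],"spin":0},{"translation":[-0.2,-0.76,0],"spin":0},{"translation":[-0.19,-0.76,0],"spin":0},{"translation":[0,0,0],"spin":0}]'; python3 -c "
from h import *
go(.508,-.228,.0477,-8.45)"; python3 -m inch '[{"translation":[0,0,0.7],"spin":0},{"translation":[0,0,0.8],"spin":0},{"translation":[0,0,0.7],"spin":0},{"translation":[0,0,0],"spin":0}]'; python3 -c "
from h import *
go(.508,-.228,.0477,-8.45)"
```

```text
time_s: 37.28
ee_pos: [0.5087, -0.2283, 0.1515]
tcp_rot: [180.0, -0.0, 171.6]
ft_force: [0.3, 0.4, -0.7]
grip_width: 0.339
grasp_force: 49.9
tool x 0.02 y 0.01 z 3.46 spin 0.00 (first shift, then spin) | if spin first: x 0.02 y 0.01 j6 -109
time_s: 37.78
ee_pos: [0.5081, -0.2262, 0.0846]
tcp_rot: [179.9, -0.2, 171.7]
ft_force: [-0.1, -0.2, -1.4]
grip_width: 0.337
grasp_force: 49.9
tool x -0.01 y -0.06 z 1.23 spin 0.02 (first shift, then spin) | if spin first: x -0.01 y -0.06 j6 -109
```

```bash
python3 -m inch '[{"translation":[0,-0.05,0.4],"spin":0.02},{"translation":[0,0,0.3],"spin":0},{"translation":[0,0,0.2],"spin":0},{"translation":[0,0,0.15],"spin":0},{"translation":[0,0,0.08],"spin":0},{"translation":[0,0,0],"spin":0}]';python3 -m inch '[{"translation":[0,0,0.04],"spin":0},{"translation":[0,0,0.03],"spin":0},{"translation":[0,0,0],"spin":0}]'
```

```text
time_s: 38.52
ee_pos: [0.5085, -0.2284, 0.052]
tcp_rot: [180.0, -0.0, 171.5]
ft_force: [-0.3, 0.8, -1.5]
grip_width: 0.339
grasp_force: 50.0
time_s: 38.9
ee_pos: [0.5085, -0.2284, 0.0499]
tcp_rot: [180.0, -0.0, 171.5]
ft_force: [0.3, -1.2, -1.1]
grip_width: 0.333
grasp_force: 50.0
```

```bash
python3 -m inch '[{"translation":[0,0,0.04],"spin":0},{"translation":[0,0,0.03],"spin":0},{"translation":[0,0,0],"spin":0}]';python3 -m inch '[{"translation":[0,0,0.03],"spin":0},{"translation":[0,0,0],"spin":0}]'
```

```text
time_s: 39.28
ee_pos: [0.5088, -0.2282, 0.0489]
tcp_rot: [180.0, 0.0, 171.5]
ft_force: [-5.2, 6.2, 12.4]
grip_width: 0.339
grasp_force: 51.8
time_s: 39.52
ee_pos: [0.509, -0.228, 0.0486]
tcp_rot: [180.0, 0.1, 171.5]
ft_force: [-6.9, 10.0, 21.8]
grip_width: 0.335
grasp_force: 52.7
```

```bash
python3 -m inch '[{"translation":[0,0,0],"spin":0},{"translation":[0,0,0],"spin":0},{"translation":[0,0,0],"spin":0},{"translation":[0,0,0],"spin":0}]' 0.5; python3 -m inch '[{"translation":[0,0,-0.5],"spin":0},{"translation":[0,0,-1],"spin":0},{"translation":[0,0,-1],"spin":0},{"translation":[0,0,-1],"spin":0},{"translation":[0,0,-1],"spin":0},{"translation":[0,0,-1],"spin":0},{"translation":[0,0,-1],"spin":0},{"translation":[0,0,-1],"spin":0},{"translation":[0,0,0],"spin":0}]'
python3 - <<'E'
from h import *
a=[]
for c in ["top","scene"]:
    im=read_camera(c)
    if c=="top":
      for n in ["blue","yellow","white","purple","green"]:
        for o in blobs(c,im,n,.02):
            if o[3][0]<.6: pr(o)
    a.append(cv2.resize(im[140:240,235:395] if c=="top" else im[150:270,180:372],(480,300)))
cv2.imwrite("pics/p7.png",np.vstack(a)[:,:,::-1])
go(.5165+.989*.146,-.1685-.147*.146,.27,-8.45)
E
```

```text
time_s: 40.02
ee_pos: [0.5085, -0.2284, 0.0468]
tcp_rot: [180.0, -0.0, 171.5]
ft_force: [0.3, -0.6, -0.5]
grip_width: 0.5
grasp_force: 0.0
time_s: 41.15
ee_pos: [0.5089, -0.2286, 0.2751]
tcp_rot: [-179.9, 0.3, 171.5]
ft_force: [-0.0, -0.3, -0.4]
grip_width: 0.496
grasp_force: 0.0
blue top [272.2 194. ] [ 0.5384 -0.0507] 171.829 0.06 0.03 165.0
yellow top [289.9 197.9] [ 0.5252 -0.1087] 167.066 0.057 0.023 108.0
white top [394.8 255.8] [ 0.3321 -0.4503] 68.343 0.17 0.025 271.0
purple top [346.1 203.2] [ 0.5063 -0.2931] 81.955 0.022 0.016 32.0
tool x -4.84 y 2.01 z 0.07 spin -0.00 (first shift, then spin) | if spin first: x -4.84 y 2.01 j6 -109
```

View pics/p7.png

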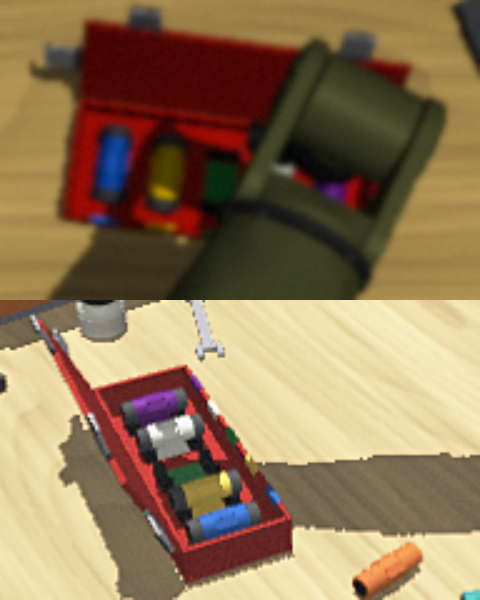

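All four are seated: scene crop blue 222,520, yellow 207,490, white 168,437, purple 155,404. There is no green socket anywhere. Now for the lid: passing over it to get behind.

```bash
python3 -m inch '[{"translation":[0,1,0],"spin":0},{"translation":[0,1,0],"spin":0},{"translation":[-0.9,0,0],"spin":0},{"translation":[-1,0,0],"spin":0},{"translation":[-1,0,0],"spin":0},{"translation":[-1,0,0],"spin":0},{"translation":[-1,0,0],"spin":0},{"translation":[0,0,0],"spin":0}]' 0 20
python3 - <<'E'
from h import *
go(.5165+.989*.146,-.1685-.147*.146,.175,-8.45)
im=read_camera("scene"); cv2.imwrite("pics/s8.png",cv2.resize(im[60:280,130:350],None,fx=2.5,fy=2.5)[:,:,::-1])
E
```

```text
time_s: 42.25
ee_pos: [0.6634, -0.1906, 0.2695]
tcp_rot: [180.0, -0.2, 171.6]
ft_force: [-0.5, 0.6, -0.4]
grip_width: -0.0
grasp_force: 0.0
tool x 0.09 y 0.01 z 3.15 spin 0.00 (first shift, then spin) | if spin first: x 0.09 y 0.01 j6 -101
```

View pics/s8.png

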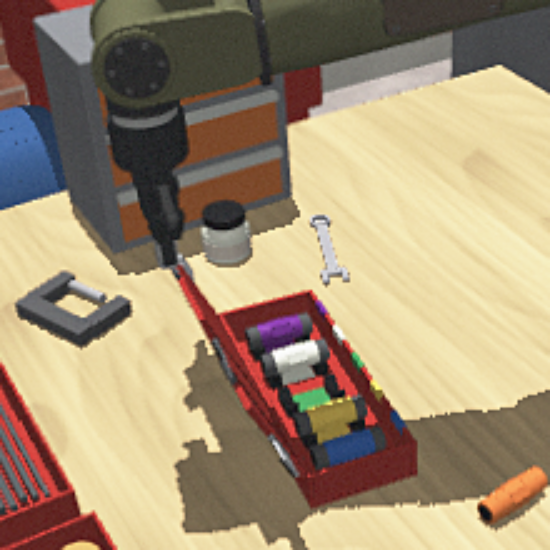

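```bash
python3 -m inch '[{"translation":[0,0,0.6],"spin":0},{"translation":[0,0,0.8],"spin":0},{"translation":[0,0,0.8],"spin":0},{"translation":[0,0,0.6],"spin":0},{"translation":[0,0,0.3],"spin":0},{"translation":[0,0,0],"spin":0}]'; python3 -m inch '[{"translation":[0.3,0,0],"spin":0},{"translation":[0.3,0,0],"spin":0},{"translation":[0.3,0,0],"spin":0},{"translation":[0.3,0,0],"spin":0},{"translation":[0.3,0,0],"spin":0},{"translation":[0,0,0],"spin":0}]'; python3 -m inch '[{"translation":[0.3,0,-0.1],"spin":0},{"translation":[0.3,0,-0.1],"spin":0},{"translation":[0.1,0,-0.1],"spin":0},{"translation":[0,0,0],"spin":0}]'
```

```text
time_s: 43.05
ee_pos: [0.6626, -0.1907, 0.1786]
tcp_rot: [180.0, -0.0, 171.5]
ft_force: [-0.2, -0.0, 0.4]
grip_width: 0.001
grasp_force: 0.0
time_s: 43.8
ee_pos: [0.6174, -0.184, 0.1787]
tcp_rot: [180.0, -0.1, 171.5]
ft_force: [0.2, 0.6, 0.4]
grip_width: 0.003
grasp_force: 0.0
time_s: 44.3
ee_pos: [0.5974, -0.181, 0.1884]
tcp_rot: [-180.0, 0.0, 171.5]
ft_force: [0.6, -1.1, -0.1]
grip_width: 0.004
grasp_force: 0.0
```

```bash
cat >> h.py <<'E'
C0=np.array([.5165,-.1685]); YW=-.1475
def case(p):
    p=np.asarray(p,float).reshape(-1,3); R=np.array([[np.cos(YW),-np.sin(YW)],[np.sin(YW),np.cos(YW)]])
    return np.c_[p[:,:2]@R.T+C0,p[:,2]]
def tocase(p): 
    d=np.asarray(p)[:2]-C0; return np.array([d[0]*np.cos(YW)+d[1]*np.sin(YW),-d[0]*np.sin(YW)+d[1]*np.cos(YW),p[2]])
def lidang(c):
    b=None
    for s in silhouettes(c,"lid")[:1]:
        for t in np.arange(0,2.0,.05):
            P=[[.065-r*np.cos(t)+h*np.sin(t),y,.0505+r*np.sin(t)+h*np.cos(t)] for r in(0,.13) for y in(-.165,.165) for h in (0,.008)]
            m=np.zeros((420,560),np.uint8); cv2.fillConvexPoly(m,cv2.convexHull(project(c,case(P)).astype(np.float32)).astype(int),1)
            q=(m>0)&s["pixels"]; iou=q.sum()/((m>0)|s["pixels"]).sum()
            if b is None or iou>b[1]: b=(round(t,2),round(float(iou),2),round(s["p"],2))
    return b
E
python3 - <<'E'
from h import *
print(tocase(state()["ee_pos"]).round(4))
for c in ["scene","top"]: read_camera(c); print(c,lidang(c))
E
```

```text
[ 0.0818 -0.0005  0.1884]
scene (np.float64(1.55), 0.7, 0.7)
top (np.float64(1.5), 0.4, 0.68)
```

```bash
python3 -m inch '[{"translation":[0.3,0,0.05],"spin":0},{"translation":[0.3,0,0.05],"spin":0},{"translation":[0.3,0,0.05],"spin":0},{"translation":[0.3,0,0.1],"spin":0},{"translation":[0.3,0,0.1],"spin":0},{"translation":[0.3,0,0.1],"spin":0},{"translation":[0.4,0,0.26],"spin":0},{"translation":[0.4,0,0.27],"spin":0},{"translation":[0,0,0],"spin":0}]'; python3 -m inch '[{"translation":[0.31,0,0.36],"spin":0},{"translation":[0.31,0,0.36],"spin":0},{"translation":[0,0,0],"spin":0}]'
python3 - <<'E'
from h import *
print(tocase(state()["ee_pos"]).round(4))
for c in ["scene","top"]: read_camera(c); print(c,lidang(c))
E
```

```text
time_s: 45.62
ee_pos: [0.5193, -0.1693, 0.1578]
tcp_rot: [180.0, -0.1, 171.5]
ft_force: [0.4, -0.8, 1.5]
grip_width: -0.0
grasp_force: 0.0
time_s: 46.0
ee_pos: [0.5009, -0.1665, 0.1357]
tcp_rot: [180.0, -0.1, 171.5]
ft_force: [1.1, 0.6, -0.2]
grip_width: 0.001
grasp_force: 0.0
[-0.0157 -0.0003  0.1357]
scene (np.float64(0.5), 0.82, 0.84)
top (np.float64(0.5), 0.47, 0.81)
```

Lid at about 0.5 rad, as planned. Pressing it down the rest of the way.

```bash
python3 -m inch '[{"translation":[0.2,0,0.4],"spin":0},{"translation":[0.2,0,0.4],"spin":0},{"translation":[0.1,0,0.3],"spin":0},{"translation":[0.1,0,0.3],"spin":0},{"translation":[0,0,0.15],"spin":0},{"translation":[0,0,0.1],"spin":0},{"translation":[0,0,0],"spin":0}]'; python3 -m inch '[{"translation":[0,0,0.05],"spin":0},{"translation":[0,0,0.05],"spin":0},{"translation":[0,0,0],"spin":0}]'
```

```text
time_s: 47.08
ee_pos: [0.4842, -0.1641, 0.0873]
tcp_rot: [180.0, -0.0, 171.5]
ft_force: [0.1, -0.4, 1.2]
grip_width: -0.002
grasp_force: 0.0
time_s: 47.45
ee_pos: [0.4841, -0.1641, 0.0843]
tcp_rot: [180.0, -0.0, 171.5]
ft_force: [-0.4, 0.2, -0.3]
grip_width: -0.003
grasp_force: 0.0
```

```bash
python3 -m inch '[{"translation":[0,0,0.05],"spin":0},{"translation":[0,0,0.05],"spin":0},{"translation":[0,0,0],"spin":0}]'; python3 -m inch '[{"translation":[0,0,0.05],"spin":0},{"translation":[0,0,0],"spin":0}]'; python3 -c "
from h import *
for c in ['scene','top']: read_camera(c); print(c,lidang(c))"
```

```text
time_s: 47.82
ee_pos: [0.4843, -0.1642, 0.0833]
tcp_rot: [-180.0, 0.0, 171.5]
ft_force: [-12.3, 4.8, 28.9]
grip_width: -0.004
grasp_force: 14.5
time_s: 48.08
ee_pos: [0.4844, -0.1642, 0.0831]
tcp_rot: [-180.0, 0.1, 171.5]
ft_force: [-21.2, 7.3, 49.1]
grip_width: -0.0
grasp_force: 24.2
scene (np.float64(0.0), 0.83, 0.75)
top (np.float64(0.0), 0.55, 0.9)
```

The lid sits against its stop, tips at 58 mm. Next is the front left clip: lift, then move above its end.

```bash
python3 -m inch '[{"translation":[0,0,-0.6],"spin":0},{"translation":[0,0,-1],"spin":0},{"translation":[0.4,0.6,0],"spin":0},{"translation":[0.4,0.6,0],"spin":0},{"translation":[0.4,0.6,0],"spin":0},{"translation":[0.4,0.6,0],"spin":0},{"translation":[0.4,0.6,0],"spin":0},{"translation":[0.45,0.5,0],"spin":0},{"translation":[0,0,0],"spin":0}]'
python3 - <<'E'
from h import *
print(tocase(state()["ee_pos"]).round(4))
for c in ["scene","top"]:
    im=read_camera(c)
    print(c,lidang(c),project(c,case([[-.103,.105,.0545],[-.103,-.105,.0545],[0,.203,.0545],[0,-.203,.0545]])).round(0).tolist())
    for l in ["clip_front_left","clip_left"]:
        for s in silhouettes(c,l): print(l,round(s["p"],2),np.round(s["point"]), s["pixels"].sum())
    if c=="scene": cv2.imwrite("pics/s9.png",cv2.resize(im[110:310,160:360],None,fx=3,fy=3)[:,:,::-1])
E
```

```text
time_s: 49.4
ee_pos: [0.4263, -0.0484, 0.128]
tcp_rot: [-180.0, -0.0, 171.6]
ft_force: [-0.2, 0.5, -0.2]
grip_width: 0.001
grasp_force: 0.0
[-0.1069  0.1056  0.128 ]
scene (np.float64(0.0), 0.87, 0.55) [[300.0, 218.0], [272.0, 180.0], [280.0, 250.0], [232.0, 172.0]]
clip_front_left 0.63 [231. 175.] 59
clip_front_left 0.42 [294. 220.] 100
clip_left 0.52 [278. 248.] 114
top (np.float64(0.05), 0.81, 0.67) [[272.0, 226.0], [337.0, 236.0], [246.0, 190.0], [372.0, 208.0]]
clip_left 0.58 [254. 190.] 120
```

View pics/s9.png

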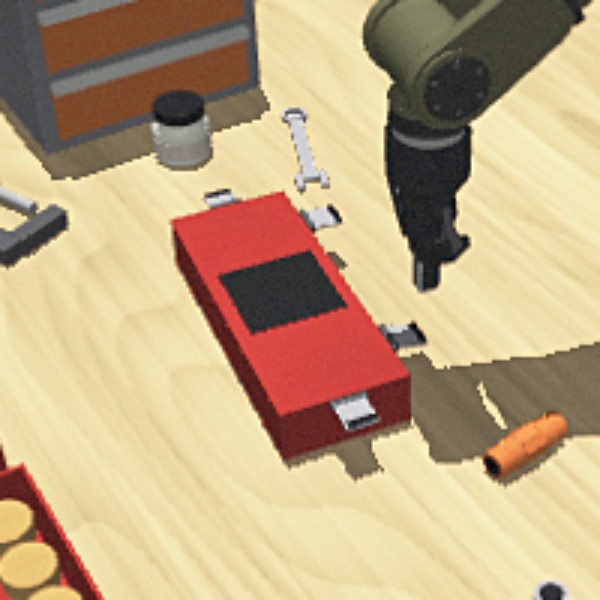

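Lid shut, four clips sticking out (crop: front left 405,335; front right 322,217; left 355,410; right 222,198). Folding the front left one.

```bash
python3 -m inch '[{"translation":[0,0,0.6],"spin":0},{"translation":[0,0,0.5],"spin":0},{"translation":[0,0,0.4],"spin":0},{"translation":[0,0,0.25],"spin":0},{"translation":[-0.03,0,0.25],"spin":0},{"translation":[-0.13,0,0.18],"spin":0},{"translation":[-0.14,0,0.18],"spin":0},{"translation":[0,0,0],"spin":0}]';  python3 -m inch '[{"translation":[-0.14,0,0.08],"spin":0},{"translation":[-0.14,0,0.08],"spin":0},{"translation":[-0.1,0,0.08],"spin":0},{"translation":[0,0,0],"spin":0}]'; python3 -c "
from h import *
print(tocase(state()['ee_pos']).round(4))"
```

```text
time_s: 50.8
ee_pos: [0.436, -0.0508, 0.0568]
tcp_rot: [180.0, -0.0, 171.5]
ft_force: [0.2, -0.5, 0.5]
grip_width: 0.008
grasp_force: 0.0
time_s: 51.3
ee_pos: [0.4473, -0.0525, 0.0497]
tcp_rot: [-180.0, -0.0, 171.5]
ft_force: [1.5, 1.1, 0.2]
grip_width: 0.003
grasp_force: 0.0
[-0.0855  0.1046  0.0497]
```

Push toward the case until it's firm.

```bash
python3 -m inch '[{"translation":[-0.05,0,0],"spin":0},{"translation":[-0.05,0,0],"spin":0},{"translation":[0,0,0],"spin":0}]';  python3 -m inch '[{"translation":[-0.04,0,0],"spin":0},{"translation":[-0.03,0,0],"spin":0},{"translation":[0,0,0],"spin":0}]'; python3 -c "
from h import *
print(tocase(state()['ee_pos']).round(4))"
```

```text
time_s: 51.68
ee_pos: [0.4502, -0.0529, 0.0499]
tcp_rot: [-180.0, 0.0, 171.5]
ft_force: [0.8, 0.7, 0.0]
grip_width: 0.001
grasp_force: 0.1
time_s: 52.05
ee_pos: [0.4513, -0.053, 0.0497]
tcp_rot: [180.0, -0.1, 171.5]
ft_force: [-8.0, 1.0, 4.9]
grip_width: -0.005
grasp_force: 4.1
[-0.0815  0.1046  0.0497]
```

```bash
python3 -m inch '[{"translation":[-0.03,0,0],"spin":0},{"translation":[-0.03,0,0],"spin":0},{"translation":[0,0,0],"spin":0}]'; python3 -m inch '[{"translation":[0.3,0,0],"spin":0},{"translation":[0.6,0,-0.5],"spin":0},{"translation":[0,0,-1],"spin":0},{"translation":[0,0,-1],"spin":0},{"translation":[0,-1,0],"spin":0},{"translation":[0,-1,0],"spin":0},{"translation":[0,-1,0],"spin":0},{"translation":[0,-1,0],"spin":0},{"translation":[0,-1,0],"spin":0},{"translation":[0,-1,0],"spin":0}]'; python3 -c "
from h import *
s=state(); print(tocase(s['ee_pos']).round(4)); t=case([[-.106,-.105,0]])[0]; go(t[0],t[1],.085,-8.45)
im=read_camera('scene'); print(lidang('scene'))
p=project('scene',case([[-.09,.105,.0565],[-.09,-.105,.0565],[0,.19,.0565]])); print([im[int(v),int(u)].tolist() for u,v in p])"
```

```text
time_s: 52.42
ee_pos: [0.4517, -0.0531, 0.0495]
tcp_rot: [180.0, -0.4, 171.5]
ft_force: [-19.7, 2.6, 14.6]
grip_width: 0.001
grasp_force: 9.9
time_s: 53.68
ee_pos: [0.4005, -0.2286, 0.125]
tcp_rot: [-180.0, 0.0, 171.5]
ft_force: [0.1, -0.3, 0.3]
grip_width: 0.001
grasp_force: 0.0
[-0.1059 -0.0765  0.125 ]
tool x 0.00 y -0.95 z 1.33 spin -0.00 (first shift, then spin) | if spin first: x 0.00 y -0.95 j6 -116
(np.float64(0.0), 0.89, 0.75)
[[255, 234, 174], [212, 210, 220], [212, 210, 214]]
```

The front left clip is down (wood shows where its plate was). Front right next.

```bash
python3 -m inch '[{"translation":[0,-0.95,0],"spin":0},{"translation":[0,0,0.6],"spin":0},{"translation":[0,0,0.4],"spin":0},{"translation":[0,0,0.33],"spin":0},{"translation":[0,0,0.25],"spin":0},{"translation":[-0.03,0,0.25],"spin":0},{"translation":[-0.13,0,0.18],"spin":0},{"translation":[-0.14,0,0.18],"spin":0},{"translation":[0,0,0],"spin":0}]';  python3 -m inch '[{"translation":[-0.14,0,0.08],"spin":0},{"translation":[-0.14,0,0.08],"spin":0},{"translation":[-0.1,0,0.08],"spin":0},{"translation":[-0.1,0,0],"spin":0},{"translation":[0,0,0],"spin":0}]';  python3 -c "
from h import *
print(tocase(state()['ee_pos']).round(4))"
```

```text
time_s: 54.9
ee_pos: [0.4056, -0.257, 0.0589]
tcp_rot: [180.0, -0.0, 171.5]
ft_force: [0.0, -0.2, 0.4]
grip_width: 0.002
grasp_force: 0.0
time_s: 55.52
ee_pos: [0.4198, -0.2592, 0.052]
tcp_rot: [-180.0, 0.0, 171.5]
ft_force: [-0.2, 0.1, 1.2]
grip_width: -0.003
grasp_force: 0.0
[-0.0823 -0.1039  0.052 ]
```

```bash
python3 -m inch '[{"translation":[-0.03,0,0.04],"spin":0},{"translation":[-0.03,0,0.04],"spin":0},{"translation":[0,0,0],"spin":0}]'; python3 -m inch '[{"translation":[-0.03,0,0],"spin":0},{"translation":[-0.02,0,0],"spin":0},{"translation":[0,0,0],"spin":0}]'; python3 -c "
from h import *
print(tocase(state()['ee_pos']).round(4))"
```

```text
time_s: 55.9
ee_pos: [0.4212, -0.2594, 0.0495]
tcp_rot: [180.0, -0.0, 171.5]
ft_force: [-3.5, 0.1, 1.1]
grip_width: 0.002
grasp_force: 1.8
time_s: 56.28
ee_pos: [0.4217, -0.2594, 0.0494]
tcp_rot: [180.0, -0.2, 171.5]
ft_force: [-12.5, 0.8, 8.5]
grip_width: 0.001
grasp_force: 6.9
[-0.0805 -0.1039  0.0494]
```

```bash
python3 -m inch '[{"translation":[-0.03,0,0],"spin":0},{"translation":[-0.02,0,0],"spin":0},{"translation":[0,0,0],"spin":0}]'; python3 -m inch '[{"translation":[0.3,0,0],"spin":0},{"translation":[0.6,0,-0.5],"spin":0},{"translation":[0,0,-1],"spin":0},{"translation":[0,0,-1],"spin":0},{"translation":[0,-1,-0.3],"spin":0},{"translation":[0,-1,0],"spin":0},{"translation":[0,-1,0],"spin":0},{"translation":[0,-0.4,0],"spin":0}]' >/dev/null; python3 -m inch '[{"translation":[0,0,0],"spin":1},{"translation":[0,0,0],"spin":1},{"translation":[0,0,0],"spin":1},{"translation":[0,0,0],"spin":1},{"translation":[0,0,0],"spin":1},{"translation":[0,0,0],"spin":1},{"translation":[0,0,0],"spin":1},{"translation":[0,0,0],"spin":1}]' >/dev/null;  python3 -m inch '[{"translation":[0,0,0],"spin":1},{"translation":[0,0,0],"spin":1},{"translation":[0,0,0],"spin":1},{"translation":[0,0,0],"spin":1},{"translation":[0,0,0],"spin":1},{"translation":[0,0,0],"spin":1},{"translation":[0,0,0],"spin":1},{"translation":[0,0,0],"spin":0.7},{"translation":[0,0,0],"spin":0}]'; python3 -c "
from h import *
s=state(); print(tocase(s['ee_pos']).round(4)); t=case([[0,-.206,0]])[0]; go(t[0],t[1],.085,81.55)"
```

```text
time_s: 56.65
ee_pos: [0.422, -0.2595, 0.0492]
tcp_rot: [179.9, -0.4, 171.5]
ft_force: [-24.0, 0.9, 14.3]
grip_width: -0.0
grasp_force: 12.3
time_s: 59.78
ee_pos: [0.3828, -0.3563, 0.1335]
tcp_rot: [180.0, -0.0, 81.6]
ft_force: [-0.4, -0.1, 0.5]
grip_width: 0.002
grasp_force: 0.0
[-0.1046 -0.2054  0.1335]
tool x -0.02 y 3.49 z 1.62 spin 0.01 (first shift, then spin) | if spin first: x -0.02 y 3.49 j6 -39
```

```bash
python3 -m inch '[{"translation":[0,0.7,0],"spin":0},{"translation":[0,0.7,0],"spin":0},{"translation":[0,0.7,0],"spin":0},{"translation":[0,0.7,0],"spin":0},{"translation":[0,0.69,0],"spin":0},{"translation":[0,0,0],"spin":0}]'; python3 -m inch '[{"translation":[0,0,0.6],"spin":0},{"translation":[0,0,0.6],"spin":0},{"translation":[0,0,0.42],"spin":0},{"translation":[0,0,0.25],"spin":0},{"translation":[0.03,0,0.25],"spin":0},{"translation":[0.13,0,0.18],"spin":0},{"translation":[0.14,0,0.18],"spin":0},{"translation":[0,0,0],"spin":0}]';  python3 -m inch '[{"translation":[0.14,0,0.1],"spin":0},{"translation":[0.14,0,0.1],"spin":0},{"translation":[0.1,0,0.1],"spin":0},{"translation":[0.05,0,0],"spin":0},{"translation":[0,0,0],"spin":0}]';  python3 -c "
from h import *
print(tocase(state()['ee_pos']).round(4))"
```

```text
time_s: 60.52
ee_pos: [0.487, -0.3717, 0.1332]
tcp_rot: [180.0, -0.0, 81.7]
ft_force: [-0.0, -0.0, -0.7]
grip_width: -0.0
grasp_force: 0.0
time_s: 61.52
ee_pos: [0.4876, -0.3627, 0.0589]
tcp_rot: [-180.0, -0.0, 81.6]
ft_force: [0.8, 0.4, 0.4]
grip_width: 0.003
grasp_force: 0.0
time_s: 62.15
ee_pos: [0.4894, -0.3503, 0.0502]
tcp_rot: [-180.0, -0.0, 81.6]
ft_force: [0.1, -0.2, -0.0]
grip_width: 0.001
grasp_force: 0.0
[-1.000e-04 -1.838e-01  5.020e-02]
```

```bash
python3 -m inch '[{"translation":[0.05,0,0],"spin":0},{"translation":[0.04,0,0],"spin":0},{"translation":[0,0,0],"spin":0}]'; python3 -m inch '[{"translation":[0.03,0,0],"spin":0},{"translation":[0.02,0,0],"spin":0},{"translation":[0,0,0],"spin":0}]'; python3 -c "
from h import *
print(tocase(state()['ee_pos']).round(4))"
```

```text
time_s: 62.52
ee_pos: [0.4897, -0.3482, 0.0502]
tcp_rot: [180.0, 0.0, 81.6]
ft_force: [-1.5, -4.2, -1.3]
grip_width: 0.002
grasp_force: 2.3
time_s: 62.9
ee_pos: [0.4898, -0.3478, 0.0503]
tcp_rot: [179.9, 0.1, 81.6]
ft_force: [-2.0, -13.4, -4.6]
grip_width: 0.004
grasp_force: 6.7
[-1.000e-04 -1.813e-01  5.030e-02]
```

```bash
python3 -m inch '[{"translation":[0.03,0,0],"spin":0},{"translation":[0.01,0,0],"spin":0},{"translation":[0,0,0],"spin":0}]'; python3 -m inch '[{"translation":[-0.3,0,0],"spin":0},{"translation":[-0.6,0,-0.5],"spin":0},{"translation":[0,0,-1],"spin":0},{"translation":[0,0,-1],"spin":0},{"translation":[0,0,-0.3],"spin":0},{"translation":[0.8,0,0],"spin":0},{"translation":[0.9,0,0],"spin":0},{"translation":[0.9,0,0],"spin":0},{"translation":[0.9,0,0],"spin":0},{"translation":[0.9,0,0],"spin":0}]' >/dev/null;  python3 -m inch '[{"translation":[0.9,0,0],"spin":0},{"translation":[0.9,0,0],"spin":0},{"translation":[0.9,0,0],"spin":0},{"translation":[0.9,0,0],"spin":0},{"translation":[0.9,0,0],"spin":0},{"translation":[0.9,0,0],"spin":0},{"translation":[0.9,0,0],"spin":0},{"translation":[0.9,0,0],"spin":0},{"translation":[0,0,0],"spin":0}]'; python3 -c "
from h import *
s=state(); print(tocase(s['ee_pos']).round(4)); t=case([[0,.206,0]])[0]; go(t[0],t[1],.085,81.55)"
```

```text
time_s: 63.28
ee_pos: [0.4898, -0.3476, 0.0503]
tcp_rot: [179.9, 0.2, 81.5]
ft_force: [-3.1, -21.0, -7.8]
grip_width: 0.004
grasp_force: 10.3
time_s: 65.65
ee_pos: [0.5365, -0.0253, 0.133]
tcp_rot: [-179.9, -0.0, 81.7]
ft_force: [0.5, -0.5, -0.9]
grip_width: -0.003
grasp_force: 0.0
[-0.0013  0.1446  0.133 ]
tool x 2.05 y 0.05 z 1.60 spin 0.03 (first shift, then spin) | if spin first: x 2.05 y 0.04 j6 2
```

```bash
python3 -m inch '[{"translation":[0.7,0.05,0],"spin":0.03},{"translation":[0.7,0,0],"spin":0},{"translation":[0.65,0,0],"spin":0},{"translation":[0,0,0],"spin":0}]'; python3 -m inch '[{"translation":[0,0,0.6],"spin":0},{"translation":[0,0,0.6],"spin":0},{"translation":[0,0,0.4],"spin":0},{"translation":[0,0,0.25],"spin":0},{"translation":[-0.03,0,0.25],"spin":0},{"translation":[-0.13,0,0.18],"spin":0},{"translation":[-0.14,0,0.18],"spin":0},{"translation":[0,0,0],"spin":0}]';  python3 -m inch '[{"translation":[-0.14,0,0.1],"spin":0},{"translation":[-0.14,0,0.1],"spin":0},{"translation":[-0.1,0,0.1],"spin":0},{"translation":[-0.05,0,0],"spin":0},{"translation":[0,0,0],"spin":0}]';  python3 -c "
from h import *
print(tocase(state()['ee_pos']).round(4))"
```

```text
time_s: 66.15
ee_pos: [0.5476, 0.034, 0.1337]
tcp_rot: [-180.0, 0.0, 81.5]
ft_force: [0.2, -0.2, 0.3]
grip_width: -0.0
grasp_force: 0.0
time_s: 67.15
ee_pos: [0.5464, 0.0237, 0.0601]
tcp_rot: [-180.0, 0.0, 81.4]
ft_force: [0.2, -0.4, 0.7]
grip_width: -0.0
grasp_force: 0.0
time_s: 67.78
ee_pos: [0.5451, 0.0131, 0.0519]
tcp_rot: [179.9, -0.2, 81.4]
ft_force: [1.0, 18.4, 4.9]
grip_width: -0.001
grasp_force: 9.3
[0.0016 0.1838 0.0519]
```

```bash
python3 -m inch '[{"translation":[-0.02,0,0.03],"spin":0},{"translation":[0,0,0],"spin":0}]'; python3 -m inch '[{"translation":[0.3,0,0],"spin":0},{"translation":[0.6,0,-0.5],"spin":0},{"translation":[0.6,0,-1],"spin":0},{"translation":[0.8,0,-1],"spin":0},{"translation":[0.9,0,-0.3],"spin":0},{"translation":[0.9,0,0],"spin":0},{"translation":[0.9,0,0],"spin":0},{"translation":[0.9,0,0],"spin":0},{"translation":[0.9,0,0],"spin":0},{"translation":[0,0,0],"spin":0}]'
python3 - <<'E'
from h import *
a=[]
for c in ["top","scene"]:
    im=read_camera(c); print(c,lidang(c))
    a.append(cv2.resize(im[150:250,235:395] if c=="top" else im[140:280,190:414],(480,300),interpolation=2))
cv2.imwrite("pics/p10.png",np.vstack(a)[:,:,::-1])
E
```

```text
time_s: 68.03
ee_pos: [0.5452, 0.013, 0.0516]
tcp_rot: [179.9, -0.2, 81.4]
ft_force: [-1.1, 22.5, 13.2]
grip_width: 0.002
grasp_force: 11.2
time_s: 69.28
ee_pos: [0.5748, 0.2144, 0.1351]
tcp_rot: [180.0, -0.0, 81.5]
ft_force: [-0.3, 0.4, 0.5]
grip_width: 0.001
grasp_force: 0.0
top (np.float64(0.05), 0.94, 0.84)
scene (np.float64(0.0), 0.91, 0.65)
```

View pics/p10.png

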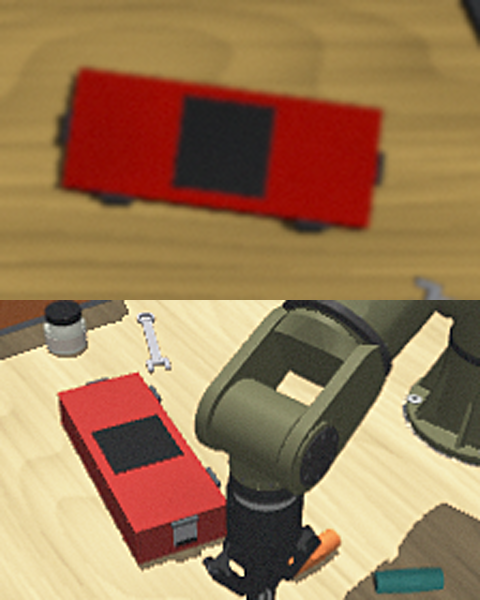

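The last picture shows the lid flat and all four clips folded against the sides (top crop 63,130; 115,200; 308,226; 378,168). The gripper is clear, so I'm handing in.

```bash
python3 -c "
from bench import *
print(finish_job())"
```

```text
the job is handed in; nothing more can be done
None
```

I handed the job in with the blue, yellow, white and purple sockets seated in their own cradles, the lid shut and all four clips folded down; no green socket was on the bench, and the other tools were left alone.

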